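# Sort the coffee pods, bin the crushed ones and seal the keeper until it clicks

### The job

Put every sound coffee pod from the mat into the pod keeper and drop every crushed one through the sprung flap of the waste chute. When all are away, shut the keeper's lid and turn the turnbutton fully across its edge; last, turn the black sealing knob on the lid clockwise until it slips and clicks, then stop (three clicks at most) and let go. Leave the pitcher, cup and tamper where they stand.

Things in the scene. Friction and masses are not known exactly. Their poses are not given: they have to be found in the camera images.
- pod1_c (a point): Sound coffee pod (may be absent): a bare aluminium cylinder 33 mm across and 30 mm tall with a chamfered top, standing on a 39 mm wide, 2.5 mm thick flange at its foot; about 20 g. Point at its centre, half-way up (15 mm); z is its axis, up as it stands.
- pod2_c (a point): Sound coffee pod (may be absent): a bare aluminium cylinder 33 mm across and 30 mm tall with a chamfered top, standing on a 39 mm wide, 2.5 mm thick flange at its foot; about 20 g. Point at its centre, half-way up (15 mm); z is its axis, up as it stands.
- pod3_c (a point): Sound coffee pod (may be absent): a bare aluminium cylinder 33 mm across and 30 mm tall with a chamfered top, standing on a 39 mm wide, 2.5 mm thick flange at its foot; about 20 g. Point at its centre, half-way up (15 mm); z is its axis, up as it stands.
- dud1_c (a point): Crushed coffee pod (may be absent): the same aluminium pod squashed to a crumpled disc 33 mm across and about 16 mm tall (solid to 14 mm), on the same 39 mm flange, 2.5 mm thick; about 20 g. Point on its axis 7 mm above its foot; z is its axis, up as it lies.
- dud2_c (a point): Crushed coffee pod (may be absent): the same aluminium pod squashed to a crumpled disc 33 mm across and about 16 mm tall (solid to 14 mm), on the same 39 mm flange, 2.5 mm thick; about 20 g. Point on its axis 7 mm above its foot; z is its axis, up as it lies.
- dud3_c (a point): Crushed coffee pod (may be absent): the same aluminium pod squashed to a crumpled disc 33 mm across and about 16 mm tall (solid to 14 mm), on the same 39 mm flange, 2.5 mm thick; about 20 g. Point on its axis 7 mm above its foot; z is its axis, up as it lies.
- keeper_floor (a point): Middle of the inner floor of the pod keeper, an open steel box fixed to the counter: outside 140 mm (its x) by 190 mm (its y), rim 55 mm above the counter, walls 5 mm, floor 5 mm (this point is 5 mm above the counter), so inside 130 x 180 mm and 50 mm deep. Its +x points to the hinge side, away from the robot, z up. A solid ledge, 40 mm deep, 70 mm wide and 62 mm high, stands on its front (-x) and carries the turnbutton.
- lid (a joint): Hinge angle of the keeper's aluminium lid (rad): 0 = shut on the rim, about 1.57 = upright, 1.8 = leaning back at its stop, where it rests at the start. About 0.5 kg with its knob, damped hinge: once pulled forward past upright (below about 1.4) it sinks shut by itself in about 1 s. Nothing to grip is needed: pull it over from behind near its free edge.
- lid_hinge (a point): Middle of the lid's hinge line, on the keeper's far rim, 56 mm above the counter and 70 mm along the keeper's +x from its middle. The point turns with the lid: y runs along the hinge; its -x points from the hinge to the lid's free edge; z is the lid's outer face normal (up when shut). The lid is a plate 140 mm deep, 190 mm wide, 8 mm thick; the sealing knob stands on the middle of its outer face.
- lid_edge (a point): Middle of the lid's free (front) edge, on its outer face, 140 mm from the hinge line; same axes as lid_hinge.
- turnbutton_grip (a point): Brass turnbutton on the keeper's front ledge, turning about a vertical pivot 22 mm in front of the keeper's front face. Point on the pivot axis at the middle of its upright grip fin (84 mm above the counter); the fin is 36 mm long (its y), 12 mm thick (its x), 28 mm tall, topping out 14 mm above the point. Under the fin a flat bar runs 42 mm out from the pivot along its +y (18 mm the other way).
- turnbutton (a joint): Turn of the turnbutton (rad), growing clockwise seen from above: 0 = bar lies along the keeper's front, clear of the lid; 1.57 (stop) = bar points straight over the lid's edge, securing it. Friction about 0.06 N m; stays where left.
- knob_grip (a point): Black sealing knob in the middle of the lid's outer face. Point on its axis at the middle of the grip bar, 36 mm above the lid's outer face (100 mm above the counter with the lid shut); the bar is 42 mm long (its x), 14 mm thick (its y), 32 mm tall and tops out 12 mm above the point; a 54 mm wide dark collar lies under it, a white mark on the collar shows the screw's turn. The frame turns with the knob.
- screw (a joint): Turn of the seal screw and its collar (rad), growing clockwise seen from above (tightening): starts at 0.3 to 1.5, runs freely (about 0.1 N m) to its stop at 3.2 = seal seated; it may spring back by up to 0.1 as the knob clicks. Turning the knob backwards unscrews it.
- clicker (a joint): Slip of the knob on the screw (rad), 0 at the start. While the screw runs free the knob and collar turn together and this stays below 0.2; when the screw is at its stop the torque rises to about 0.22 N m, the knob slips over a click (each click is 0.524 rad; the torque peaks at about 0.13 rad past a rest and then drops, the knob falling into the next rest) while the collar stands still. It cannot slip back.
- slot (a point): Middle of the mouth of the waste chute, a white box with brass rim fixed to the counter, 100 mm (its x) by 143 mm (its y), 165 mm tall (this point is at its top), walls 8 mm; the mouth inside is 84 x 127 mm. A hidden bin fills its inside down to the counter. z up.
- bin (a point): Foot of the waste chute at counter level, straight under the slot point; same axes as slot.
- flap (a joint): Steel flap that closes the chute's mouth (78 x 124 mm, 4 mm thick, top 5 mm under the rim), hinged along the mouth's +y side (62.5 mm from the slot point along +y) and swinging down into the chute (rad): 0 = level, shut; 1.4 = hanging fully open. A weak spring (0.05 N m shut, 0.09 N m fully open) shuts it; pushing it down takes 1 to 4 N, and fingers reaching 50 mm into the mouth close to the hinge side hold it open wide enough for a pod to fall past its free edge.
- mat: Black rubber bar mat, 190 (x) x 260 (y) x 4 mm, fixed flat on the counter; origin under its centre. The pods start standing on it, some 80 mm apart, at any of six spots in two rows.
- pitcher: Steel milk pitcher, 80 mm across, 100 mm tall, with a handle; origin at its foot. Bystander.
- cup: White ceramic cup, 80 mm across, 75 mm tall; origin at its foot. Bystander.
- tamper: Dark steel coffee tamper, 58 mm base, 86 mm tall; origin at its foot. Bystander.
Not all that is in view belongs to the job. What is shaped like the part that bears dud2_c but brown, purple or yellow is not meant.

How it is judged:
By the outcome, as a careful person would: the job done as asked, in the order asked, and still so for the second after the job is handed in, with the robot touching nothing.
Of pod1, pod2, pod3 only 2 to 3 are there at a start; the rules pass over those that are not, and their reading is None.
Of dud1, dud2, dud3 only 1 to 2 are there at a start; the rules pass over those that are not, and their reading is None.
At some moment in a run one of pod1, pod2, pod3, dud1, dud2, dud3 may be knocked a few centimetres aside while the robot is not near it.
Once in a run the grip may slacken for a moment while it holds something.
It also fails if it takes over 210 s, if anything falls off the work surface, if the arm or the gripper's body presses on something with over 40 N, if the wrist force passes 120 N, or if a joint passes its speed limit or range.

### The arm

A 6-joint arm with a two-finger parallel gripper is mounted at the origin on the work surface. World frame = base frame: x ahead of the robot, y to its left, z up, the work surface at z = 0. Lengths are in m, angles in rad, forces in N, time in s.
With the tool pointing down it reaches from about 0.35 to 0.725 m from the base axis. Payload 4.3 kg.
Tool frame: the origin (TCP) lies midway between the tips of the shut fingers; the grasp point (between the pads) lies 19 mm behind it (ctrl.tcp_to_grasp is the z of the grasp point in the tool frame, in m); z points along the fingers, y is the line along which they close (so a half turn about z gives the same grasp; the last joint's range is limited). The gripper opens to 85 mm and grips with 20 to 120 N. Pads are 22 mm wide; open, the fingers measure 114 mm over their backs; the gripper's body (76 mm by 85 mm) begins 54 mm behind the grasp point. The pads swing forward as they close: fully open they stand 13 mm farther back than shut.
Start: joints at [1.082, 0.377, 0.081, 1.274, 0, 1.46], TCP at [0.213, 0.534, 0.231] pointing down, gripper open.
Joint ranges: [-2.72, 2.72], [-0.84, 1.66], [-1.02, 1.22], [-1.77, 2.12], [-1.37, 1.28], [-3.14, 3.14]. Speed limits (rad/s): [2.57, 2.57, 3.14, 3.14, 3.14, 3.14].

### API

Orientations are given as a rotation vector (axis times angle).
In Python, from plant import monitor, optics, ctrl gives the robot as it stands.
- The arm moves only by the shell command python3 -m inch 'ROWS' [OPENING]. ROWS is JSON, a list of rows, each a list of 2 entries, a list of its own where there are three numbers: the shift along the tool's x, y, z in m, then the turn about the tool's z in degrees. A call has 1 to 10 rows; each row shifts and turns the commanded pose from where the row before left it, along the tool's axes as they then stand; what a row does not reach is not made up. A row lasts 1/12 s, in which the tool goes at most 41.7 mm and 7.16 degrees, less where a joint would pass 70% of its speed; a pose out of reach is approached as far as the arm can. A call with a gripper value outside its range is refused whole. OPENING is the finger opening in m, from 0 to 0.0854, set as the call begins (- or left out, the last holds). The fingers move at their own pace and stop on an object; the grip force is fixed at half the most. Time passes only in rows, so rows that do not move let the fingers close. It gives the time, the measured TCP pose, the force, the opening and the grip force at its end, in the units of the state.
- monitor.state(): the state, without advancing time (a new reading comes with each control period).
- optics.camera(name): name is "scene" or "side" or "wrist"; returns a dict with "pixels" (420x560x3 uint8, blue, green, red), "fx", "fy", "cx", "cy" (pixels), "extrinsics" (4x4, takes a point from camera to world coordinates). Camera axes: x right, y down, z forward; pixel columns grow to the right and rows downward; lengths in m; the calibration is good to about 2 mm. A picture is of the moment at which its call begins. There is no depth.
- ctrl.close_job(): hands the job in; it is judged then, once.
The state is a dict: "time": time; "joints": joint angles; "joint_velocities": joint speeds; "tau": joint torques, N m; "tool_pos": TCP position; "orientation": TCP orientation; "force": force on the tool from outside, world axes, zero at the start; "ft_torque": the same for the moment, N m; "finger_gap": finger opening in m; "gripper_force": force on a finger pad.
Only numpy, scipy, OpenCV 4.12 (cv2) and the standard library are available. Lean on these libraries where they do the work, as an engineer would, in place of code of your own. Each camera call takes 0.05 s, during which the arm holds its last target. There are 200 camera calls.

## Working session

There is one attempt and no reset: what is moved stays moved. The work goes in short steps, Python scripts to look and compute and a shell command to move; the robot and the scene stay as the last step left them, time stands still between calls to the robot, and variables do not carry over. Pictures are saved under pics/ and viewed, at most 14 in all, crops included, and the job is handed in when it is done.

```bash
ls; mkdir -p pics; cat > h.py <<'E'
import numpy as np, cv2
from plant import monitor, optics, ctrl
from scipy.spatial.transform import Rotation as R
def snap(n,f):
    c=optics.camera(n); cv2.imwrite('pics/'+f+'.png',c['pixels']); np.savez('pics/'+f+'.npz',**c); return c
def load(f): return dict(np.load('pics/'+f+'.npz'))
def ray(c,u,v,z):
    E=np.array(c['extrinsics']); d=E[:3,:3]@np.array([(u-c['cx'])/c['fx'],(v-c['cy'])/c['fy'],1]); o=E[:3,3]
    return o+d*(z-o[2])/d[2]
def proj(c,p):
    E=np.linalg.inv(np.array(c['extrinsics'])); q=E[:3,:3]@np.array(p)+E[:3,3]
    return np.array([c['fx']*q[0]/q[2]+c['cx'],c['fy']*q[1]/q[2]+c['cy']])
E
python3 - <<'E'
from h import *
print(monitor.state()); print(ctrl.tcp_to_grasp)
for n in('scene','side','wrist'):
    c=snap(n,n+'0'); print(n,c['fx'],c['cx'],c['cy'],np.round(c['extrinsics'],3).tolist())
E
```

```text
pics
{'time': 0.0, 'joints': array([ 1.08171834e+00,  3.78085294e-01,  7.96206113e-02,  1.27439188e+00,
       -2.47267714e-05,  1.46047831e+00]), 'joint_velocities': array([-0.00175337,  0.00050885,  0.00152497, -0.00085887,  0.00190222,
        0.00118577]), 'tau': array([ 6.82002064e-04, -4.63602662e+01,  2.69877702e+01,  2.08083505e-02,
        1.10141107e-04, -2.19046899e-05]), 'tool_pos': array([0.21231754, 0.53365818, 0.23034613]), 'orientation': array([-0.59129444, -3.0848489 ,  0.00310285]), 'force': array([-0.48483694,  0.15836503,  0.41878506]), 'ft_torque': array([-0.05396349, -0.0142577 ,  0.05838906]), 'gripper_force': 0.0, 'finger_gap': 0.08548068477259449}
-0.0187
scene 530.968815745718 277.35605971677336 210.87085662328676 [[0.732, 0.453, -0.509, 1.382], [0.681, -0.47, 0.561, -0.848], [0.015, -0.758, -0.652, 1.182], [0.0, 0.0, 0.0, 1.0]]
side 507.4132095177577 275.5230467627179 213.77577314485404 [[-0.999, -0.018, 0.035, 0.544], [-0.039, 0.557, -0.829, 1.151], [-0.004, -0.83, -0.558, 0.863], [0.0, 0.0, 0.0, 1.0]]
wrist 345.1080042477 284.32405471743306 208.92104168502047 [[0.369, 0.885, 0.284, 0.14], [0.929, -0.351, -0.116, 0.562], [-0.003, 0.306, -0.952, 0.376], [0.0, 0.0, 0.0, 1.0]]
```

View pics/scene0.png

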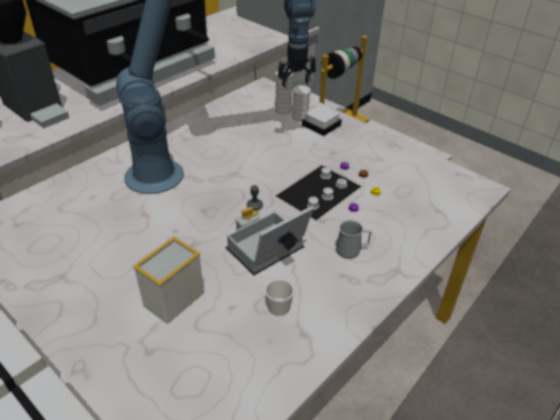

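View pics/side0.png

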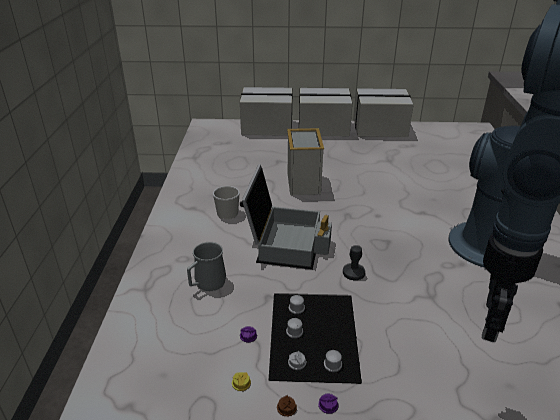

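The scene view shows four pods on the mat at (326,174), (341,183), (328,194) and (313,203). The side view shows three sound ones at (297,303), (295,327) and (333,360), and one crushed at (297,360). The keeper (290,235) is open, its turnbutton is at (323,228), and the chute is at (305,140).

```bash
python3 - <<'E'
from h import *
s=load('side0'); c=load('scene0')
# mat corners
g=cv2.cvtColor(s['pixels'],cv2.COLOR_BGR2GRAY); print('mat', [ray(s,u,v,.004).round(3)[:2].tolist() for u,v in((272,295),(354,295),(359,380),(270,380))])
for im,n in((s,'side'),(c,'scene')):
    hsv=cv2.cvtColor(im['pixels'],cv2.COLOR_BGR2HSV)
    m=np.zeros(hsv.shape[:2],np.uint8)
    poly=np.array([proj(im,(x,y,.004)) for x,y in[(0,0)]]) if 0 else None
    P=np.array([proj(im,q) for q in [ray(s,u,v,.004) for u,v in((274,297),(353,297),(357,378),(273,378))]]).astype(int)
    cv2.fillConvexPoly(m,P,1)
    b=((hsv[...,2]>80)&(m>0)).astype(np.uint8)
    n_,l,st,ce=cv2.connectedComponentsWithStats(b)
    for i in range(1,n_):
        if st[i,4]>15:
            print(n,st[i].tolist(),[ray(im,*ce[i],z).round(3)[:2].tolist() for z in(.008,.02)])
a=cv2.resize(s['pixels'][110:390,190:380],None,fx=2.1,fy=2.1,interpolation=cv2.INTER_CUBIC)
b=cv2.resize(c['pixels'][150:330,130:390],None,fx=1.5,fy=1.5,interpolation=cv2.INTER_CUBIC)
o=np.zeros((600,800,3),np.uint8);o[:588,:399]=a;o[:270,405:795]=b
w=cv2.resize(load('wrist0')['pixels'],(395,296)); o[290:586,402:797]=w
cv2.imwrite('pics/z1.png',o)
E
```

```text
mat [[0.592, 0.231], [0.392, 0.224], [0.404, 0.476], [0.585, 0.482]]
side [290, 296, 14, 9, 103] [[0.533, 0.25], [0.533, 0.263]]
side [352, 296, 3, 25, 38] [[0.398, 0.268], [0.4, 0.28]]
side [289, 305, 7, 8, 16] [[0.545, 0.283], [0.545, 0.295]]
side [288, 318, 14, 11, 123] [[0.537, 0.326], [0.537, 0.338]]
side [286, 328, 6, 9, 18] [[0.551, 0.355], [0.551, 0.366]]
side [288, 351, 17, 18, 173] [[0.533, 0.428], [0.533, 0.438]]
side [326, 350, 15, 13, 151] [[0.454, 0.418], [0.455, 0.429]]
side [324, 360, 6, 11, 20] [[0.47, 0.445], [0.471, 0.455]]
scene [321, 166, 12, 13, 104] [[0.447, 0.445], [0.457, 0.432]]
scene [275, 171, 38, 24, 79] [[0.401, 0.298], [0.411, 0.287]]
scene [336, 177, 24, 11, 111] [[0.529, 0.444], [0.537, 0.431]]
scene [322, 187, 12, 13, 127] [[0.528, 0.357], [0.537, 0.344]]
scene [304, 196, 15, 16, 156] [[0.526, 0.275], [0.534, 0.263]]
```

View pics/z1.png

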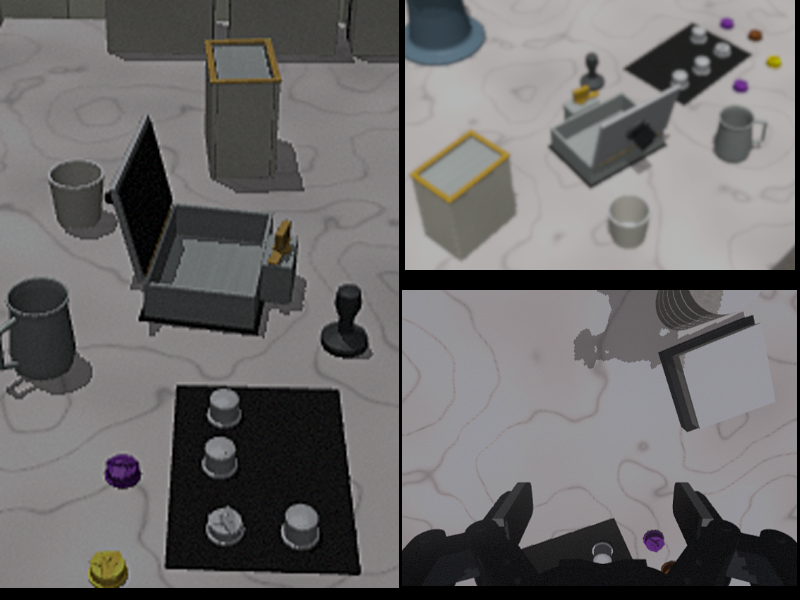

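The zoom confirms three sound pods with top discs at about (297,300), (294,322) and (334,354) in the side view, and a crumpled dud at (298,358). Next I'll compute positions for these, the keeper and the chute.

```bash
cat >> h.py <<'E'
def pose():
    s=monitor.state(); return np.array(s['tool_pos']),R.from_rotvec(s['orientation']).as_matrix()
def go(x,y,z,yaw=None):
    "tool-frame shift to reach world TCP; yaw=wanted heading (deg) of tool y in world, mod 180"
    p,M=pose(); d=M.T@(np.array([x,y,z])-p); h=np.degrees(np.arctan2(M[1,1],M[0,1]))
    t=None if yaw is None else -(((yaw-h)+90)%180-90)
    print('shift mm',(d*1000).round(1).tolist(),'heading',h.round(1),'turn about tool z',t, 'pos',p.round(4).tolist())
E
python3 - <<'E'
from h import *
s=load('side0');c=load('scene0')
for u,v,z in((296.7,299.5,.034),(294.3,322,.034),(333.8,353.8,.034),(297.6,357.6,.018)): print('pod',ray(s,u,v,z).round(3))
f=lambda u,v:(190+u/2.1,110+v/2.1)
for a in((205,40),(270,38),(280,80),(210,82)): print('chute side',ray(s,*f(*a),.165).round(3))
g=lambda u,v:(130+(u-405)/1.5,150+v/1.5)
for a in((413,177),(472,133),(510,155),(450,198)): print('chute scene',ray(c,*g(*a),.165).round(3))
for a in((145,287),(258,307),(272,212),(175,205)): print('keeper rim side',ray(s,*f(*a),.055).round(3))
for a in((550,137),(632,95),): print('keeper rim scene',ray(c,*g(*a),.055).round(3))
print('fin',ray(s,*f(284,240),.084).round(3),ray(c,*g(582,95),.084).round(3))
go(.5,.35,.23,90)
E
```

```text
pod [0.532 0.276 0.034]
pod [0.537 0.348 0.034]
pod [0.454 0.435 0.034]
pod [0.529 0.434 0.018]
chute side [ 0.567 -0.386  0.165]
chute side [ 0.466 -0.397  0.165]
chute side [ 0.456 -0.251  0.165]
chute side [ 0.557 -0.241  0.165]
chute scene [ 0.477 -0.394  0.165]
chute scene [ 0.464 -0.254  0.165]
chute scene [ 0.558 -0.243  0.165]
chute scene [ 0.562 -0.38   0.165]
keeper rim side [0.631 0.105 0.055]
keeper rim side [0.492 0.14  0.055]
keeper rim side [ 0.468 -0.069  0.055]
keeper rim side [ 0.602 -0.082  0.055]
keeper rim scene [ 0.488 -0.088  0.055]
keeper rim scene [0.52  0.123 0.055]
fin [0.458 0.039 0.084] [0.466 0.025 0.084]
shift mm [-335.2, -64.4, 0.6] heading 68.3 turn about tool z -21.7022748585496 pos [0.2124, 0.5338, 0.2306]
```

```bash
python3 -m inch '[[[-0.0335,-0.0064,0],0],[[-0.0335,-0.0064,0],0],[[-0.0335,-0.0064,0],0],[[-0.0335,-0.0064,0],0],[[-0.0335,-0.0064,0],0],[[-0.0335,-0.0064,0],0],[[-0.0335,-0.0064,0],0],[[-0.0335,-0.0064,0],0],[[-0.0335,-0.0064,0],0],[[-0.0335,-0.0064,0],0]]' && python3 -m inch '[[[0,0,0],-5.5],[[0,0,0],-5.5],[[0,0,0],-5.4],[[0,0,0],-5.3],[[0,0,0],0],[[0,0,0],0]]'
python3 - <<'E'
from h import *
snap('wrist','w1'); go(.5,.35,.23,90)
E
```

```text
time: 0.98
tool_pos: [0.5013, 0.3497, 0.231]
orientation: [-0.591, -3.085, 0.0]
force: [0.8, 0.4, -0.5]
finger_gap: 0.0854
gripper_force: 0.0
time: 1.48
tool_pos: [0.5, 0.3508, 0.2309]
orientation: [-0.004, -3.141, 0.0]
force: [-0.1, -0.3, 0.7]
finger_gap: 0.0855
gripper_force: 0.0
shift mm [0.0, -0.9, 1.0] heading 89.9 turn about tool z -0.1267556591534742 pos [0.5001, 0.3509, 0.231]
```

View pics/w1.png

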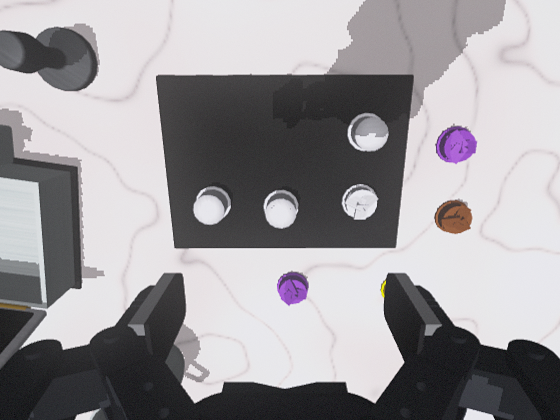

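The wrist view has pod tops at (209,209), (281,213) and (369,135), and the dud at (360,203). Decoys lie outside the mat.

```bash
python3 - <<'E'
from h import *
w=load('w1')
g=cv2.cvtColor(w['pixels'],cv2.COLOR_BGR2GRAY)
m=np.zeros_like(g); cv2.fillConvexPoly(m,np.array([(163,82),(408,82),(394,243),(180,243)]),1)
b=((g>70)&(m>0)).astype(np.uint8); b=cv2.morphologyEx(b,cv2.MORPH_OPEN,np.ones((3,3)))
n,l,st,ce=cv2.connectedComponentsWithStats(b)
for i in range(1,n):
    if st[i,4]<150: continue
    print(st[i].tolist(),ce[i].round(),[ray(w,*ce[i],z).round(4)[:2].tolist() for z in(.011,.019)])
for u,v,z in((209,209,.034),(281,213,.034),(369,135,.034),(359,204,.018)): print(ray(w,u,v,z).round(4))
for u,v in((157,75),(412,75),(396,247),(174,247)): print('mat',ray(w,u,v,.004).round(3))
E
```

```text
[347, 113, 42, 39, 1294] [367. 132.] [[0.4557, 0.4358], [0.4549, 0.4339]]
[341, 184, 37, 36, 1039] [359. 201.] [[0.5304, 0.4322], [0.528, 0.4304]]
[192, 186, 39, 40, 1174] [211. 205.] [[0.5344, 0.2685], [0.532, 0.2702]]
[263, 190, 36, 39, 1112] [280. 209.] [[0.5386, 0.345], [0.536, 0.3451]]
[0.5315 0.2711 0.034 ]
[0.536  0.3461 0.034 ]
[0.4561 0.4322 0.034 ]
[0.5312 0.4306 0.018 ]
mat [0.399 0.222 0.004]
mat [0.4   0.478 0.004]
mat [0.588 0.48  0.004]
mat [0.588 0.22  0.004]
```

```bash
python3 -m inch '[[[-0.01,0.0269,0.022],0],[[-0.01,0.0269,0.022],0],[[-0.01,0.0269,0.022],0],[[0,0,0.035],0],[[0,0,0.035],0],[[0,0,0.035],0],[[0,0,0],0],[[0,0,0],0]]' 0.07
python3 - <<'E'
from h import *
go(.53,.4315,.008,90); snap('side','s1')
E
```

```text
time: 2.2
tool_pos: [0.528, 0.4303, 0.0581]
orientation: [-0.001, -3.136, 0.005]
force: [0.2, 0.8, 1.4]
finger_gap: 0.0701
gripper_force: 0.0
shift mm [-2.3, 1.4, 50.1] heading 89.9 turn about tool z -0.05127986661167938 pos [0.528, 0.4303, 0.0581]
```

```bash
python3 -m inch '[[[-0.001,0.001,0.02],0],[[0,0,0.02],0],[[0,0,0.01],0],[[0,0,0],0],[[0,0,0],0]]' && python3 -m inch '[[[0,0,0],0],[[0,0,0],0],[[0,0,0],0],[[0,0,0],0],[[0,0,0],0],[[0,0,0],0]]' 0.02
python3 -m inch '[[[0,0,-0.03],0],[[0,0,-0.035],0],[[0,0,-0.035],0],[[0,0,-0.035],0],[[0,0,-0.035],0],[[0,0,-0.035],0],[[0,0,0],0]]'
python3 - <<'E'
from h import *
snap('wrist','w2')
go(.513,-.318,.26,0); 
E
```

```text
time: 2.67
tool_pos: [0.532, 0.4331, 0.0121]
orientation: [0.001, 3.14, 0.002]
force: [-0.4, -0.6, 0.1]
finger_gap: 0.0702
gripper_force: 0.0
time: 3.17
tool_pos: [0.5323, 0.4333, 0.0123]
orientation: [0.0, 3.139, 0.003]
force: [-0.6, -1.1, 4.7]
finger_gap: 0.0298
gripper_force: 58.8
time: 3.75
tool_pos: [0.5343, 0.4347, 0.225]
orientation: [0.0, 3.13, 0.013]
force: [0.1, 1.7, -0.2]
finger_gap: 0.0299
gripper_force: 59.3
shift mm [20.3, -752.1, -43.3] heading 90.0 turn about tool z 89.99667427384863 pos [0.5337, 0.4343, 0.2215]
```

View pics/w2.png

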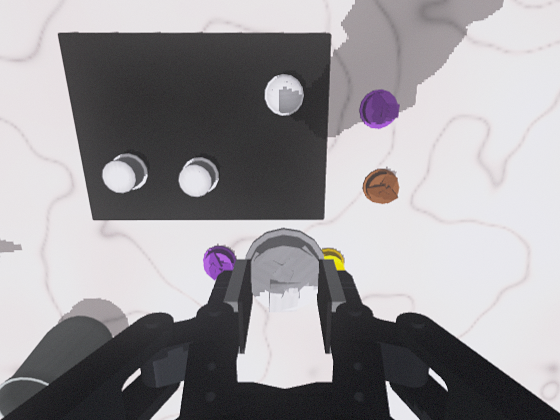

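The dud is held at (285,270) and the three pods are still where they were. Moving to the chute, with a look from above on arrival.

```bash
python3 -m inch '[[[0.001,-0.0397,-0.0078],0],[[0.001,-0.0397,-0.0078],0],[[0.001,-0.0397,-0.0078],0],[[0.001,-0.0397,-0.0078],0],[[0.001,-0.0397,-0.0078],0],[[0.001,-0.0397,-0.0078],0],[[0.001,-0.0397,-0.0078],0],[[0.001,-0.0397,-0.0078],0],[[0.001,-0.0397,-0.0078],0],[[0.001,-0.0397,-0.0078],0]]' && python3 -m inch '[[[0.001,-0.0397,0],0],[[0.001,-0.0397,0],0],[[0.001,-0.0397,0],0],[[0.001,-0.0397,0],0],[[0.001,-0.0397,0],0],[[0.001,-0.0397,0],0],[[0.001,-0.0397,0],0],[[0.001,-0.0397,0],0],[[0.001,-0.0397,0],0],[[0.001,-0.0397,0],0]]' && python3 -m inch '[[[0,0,0],7],[[0,0,0],7],[[0,0,0],7],[[0,0,0],7],[[0,0,0],7],[[0,0,0],7]]' && python3 -m inch '[[[0,0,0],7],[[0,0,0],7],[[0,0,0],7],[[0,0,0],7],[[0,0,0],7],[[0,0,0],7],[[0,0,0],0],[[0,0,0],0]]'
python3 - <<'E'
from h import *
snap('wrist','w3'); print(monitor.state()['joints'].round(2))
go(.513,-.318,.26,5); 
E
```

```text
time: 4.63
tool_pos: [0.5201, 0.0338, 0.2927]
orientation: [0.0, -3.14, -0.0]
force: [0.6, 0.4, -0.9]
finger_gap: 0.0302
gripper_force: 59.4
time: 5.47
tool_pos: [0.5103, -0.363, 0.2921]
orientation: [-0.001, -3.141, -0.002]
force: [0.9, 0.1, 1.4]
finger_gap: 0.0299
gripper_force: 59.4
time: 5.97
tool_pos: [0.5107, -0.3611, 0.2919]
orientation: [-1.134, -2.927, -0.001]
force: [0.6, -0.4, 0.2]
finger_gap: 0.0299
gripper_force: 59.5
time: 6.63
tool_pos: [0.5109, -0.3611, 0.2923]
orientation: [-2.098, -2.337, -0.0]
force: [0.7, -0.6, 0.0]
finger_gap: 0.0301
gripper_force: 59.3
[-0.72  0.49  0.41  1.49  0.    0.75]
shift mm [42.6, 6.7, 32.5] heading 6.2 turn about tool z 1.1629330934725033 pos [0.5109, -0.3611, 0.2925]
```

View pics/w3.png

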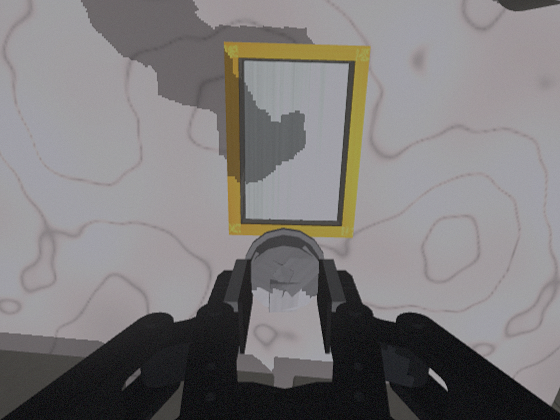

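The chute's brass rim spans roughly (225,44)–(370,44)–(353,237)–(229,235), and the flap is shut inside it. The hinge side isn't obvious, so I'll measure the flap edges against the rim.

```bash
python3 - <<'E'
from h import *
w=load('w3'); hsv=cv2.cvtColor(w['pixels'],cv2.COLOR_BGR2HSV)
b=((hsv[...,1]>150)&(hsv[...,0]>15)&(hsv[...,0]<32)&(hsv[...,2]>60)).astype(np.uint8)
cs,h=cv2.findContours(b,cv2.RETR_CCOMP,cv2.CHAIN_APPROX_NONE)
for k in sorted(cs,key=cv2.contourArea)[-2:]:
    q=cv2.approxPolyDP(k,8,True)[:,0]; P=np.array([ray(w,u,v,.165)[:2] for u,v in q]); print(q.tolist(),P.round(4).tolist(),'ctr',P.mean(0).round(4))
g=cv2.cvtColor(w['pixels'],cv2.COLOR_BGR2GRAY)
print('col 310 top',[ (v,int(g[v,310]),hsv[v,310,1]) for v in range(52,72)]); print('bot',[(v,int(g[v,280]),hsv[v,280,1]) for v in range(210,236)])
E
```

```text
[[228, 176], [229, 233], [286, 226], [351, 236], [340, 226], [241, 224], [239, 183]] [[0.4637, -0.3485], [0.4674, -0.3977], [0.5148, -0.3861], [0.5708, -0.3891], [0.5601, -0.3812], [0.477, -0.3884], [0.4729, -0.3533]] ctr [ 0.5038 -0.3777]
[[226, 107], [240, 56], [354, 59], [369, 47], [224, 42]] [[0.4591, -0.2953], [0.4672, -0.2587], [0.5498, -0.2518], [0.5592, -0.2428], [0.4551, -0.2507]] ctr [ 0.4981 -0.2599]
col 310 top [(52, 137, np.uint8(155)), (53, 136, np.uint8(155)), (54, 139, np.uint8(154)), (55, 136, np.uint8(158)), (56, 138, np.uint8(153)), (57, 138, np.uint8(154)), (58, 142, np.uint8(155)), (59, 116, np.uint8(126)), (60, 84, np.uint8(41)), (61, 65, np.uint8(11)), (62, 106, np.uint8(7)), (63, 149, np.uint8(12)), (64, 156, np.uint8(10)), (65, 156, np.uint8(8)), (66, 155, np.uint8(8)), (67, 155, np.uint8(8)), (68, 155, np.uint8(10)), (69, 153, np.uint8(8)), (70, 155, np.uint8(10)), (71, 159, np.uint8(8))]
bot [(210, 157, np.uint8(15)), (211, 159, np.uint8(12)), (212, 159, np.uint8(14)), (213, 160, np.uint8(11)), (214, 158, np.uint8(11)), (215, 162, np.uint8(12)), (216, 159, np.uint8(12)), (217, 162, np.uint8(9)), (218, 163, np.uint8(13)), (219, 120, np.uint8(8)), (220, 71, np.uint8(18)), (221, 76, np.uint8(13)), (222, 74, np.uint8(10)), (223, 69, np.uint8(42)), (224, 79, np.uint8(125)), (225, 120, np.uint8(157)), (226, 138, np.uint8(157)), (227, 137, np.uint8(157)), (228, 102, np.uint8(114)), (229, 60, np.uint8(20)), (230, 91, np.uint8(16)), (231, 108, np.uint8(9)), (232, 108, np.uint8(11)), (233, 107, np.uint8(5)), (234, 107, np.uint8(14)), (235, 85, np.uint8(9))]
```

```bash
python3 - <<'E'
from h import *
w=load('w3'); a=np.radians(94.8); e=np.array([np.cos(a),np.sin(a)])
A=lambda u,v,z: (ray(w,u,v,z)[:2]@e)*1000
for u in (280,300):
    g=cv2.cvtColor(w['pixels'],cv2.COLOR_BGR2GRAY)[:,u].astype(float); s=w['pixels'][:,u].astype(float); s=s[:,2]-s[:,0]
    def cross(x,r,t):
        for v in r:
            if (x[v]-t)*(x[v+1]-t)<=0: return v+(t-x[v])/(x[v+1]-x[v]+1e-9)
    tr=cross(s,range(54,66),40); tf=cross(g,range(66,58,-1),110) or cross(g,range(61,66),110)
    br=cross(s,range(215,228),40); bf=cross(g,range(214,223),110)
    ri=(A(u,tr,.165),A(u,br,.165)); fl=(A(u,tf,.160),A(u,bf,.160)); print(u,tr,tf,bf,br,'rim',np.round(ri,1),'flap',np.round(fl,1),'gaps',round(ri[0]-fl[0],1),round(fl[1]-ri[1],1))
go(*(np.array([.513,-.320])+.022*e),.26,4.8)
go(*(np.array([.513,-.320])-.022*e),.26,4.8)
E
```

```text
280 58.57627118645045 61.02631578947299 219.20408163265722 223.84848484845915 rim [-297.9 -426. ] flap [-299.1 -423.7] gaps 1.2 2.4
300 59.186046511632235 61.755102040800914 219.26923076923595 224.3999999999943 rim [-298.  -426.1] flap [-299.3 -423.3] gaps 1.3 2.8
shift mm [62.6, 7.0, 32.6] heading 6.2 turn about tool z 1.3629330934725061 pos [0.5109, -0.3611, 0.2925]
shift mm [18.7, 6.0, 32.5] heading 6.2 turn about tool z 1.3629330934725061 pos [0.5109, -0.3611, 0.2925]
```

Gaps of 1.2 mm at the top and 2.5 mm at the bottom put the hinge on the world +y side, matching the 62.5/61.5 mm given. So I'll enter 36 mm toward +y from the centre (0.513, −0.320).

```bash
python3 -m inch '[[[0,0,0],1.4],[[0.0256,0.0018,0],0],[[0.0256,0.0018,0.02],0],[[0.0256,0.0018,0.03],0],[[0,0,0.03],0],[[0,0,0],0],[[0,0,0],0]]'
python3 - <<'E'
from h import *
go(.510,-.2841,.11,4.8)
E
```

```text
time: 7.27
tool_pos: [0.509, -0.2834, 0.212]
orientation: [-2.127, -2.306, 0.001]
force: [-0.3, 0.1, -0.2]
finger_gap: 0.0295
gripper_force: 59.4
shift mm [-1.1, 1.3, 102.0] heading 4.6 turn about tool z -0.16705062214316513 pos [0.509, -0.2834, 0.212]
```

```bash
python3 -m inch '[[[-0.001,0.001,0.02],0],[[0,0,0.02],0],[[0,0,0.02],0],[[0,0,0.02],0],[[0,0,0.02],0],[[0,0,0],0],[[0,0,0],0]]' && python3 -m inch '[[[0,0,0],0],[[0,0,0],0],[[0,0,0],0],[[0,0,0],0],[[0,0,0],0],[[0,0,0],0],[[0,0,0],0],[[0,0,0],0]]' 0.047
python3 - <<'E'
from h import *
snap('wrist','w4')
E
```

```text
time: 7.85
tool_pos: [0.5152, -0.2892, 0.1206]
orientation: [2.124, 2.299, 0.002]
force: [-6.4, 1.9, 20.2]
finger_gap: 0.0291
gripper_force: 87.9
time: 8.52
tool_pos: [0.5114, -0.2901, 0.1213]
orientation: [2.128, 2.3, -0.009]
force: [-18.0, 1.4, 31.2]
finger_gap: 0.0462
gripper_force: 29.5
```

View pics/w4.png

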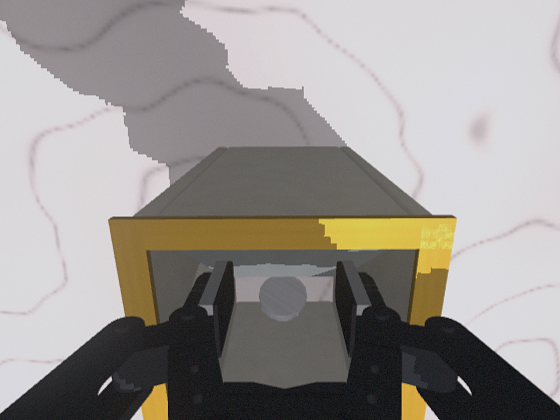

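The dud is gone from the fingers. It shows as a small distant disc at (283,298), far down the chute, and its size matches 39 mm at the bin floor. The knuckles touch the rim, so I'll narrow the fingers and retreat.

```bash
python3 -m inch '[[[0,0,-0.015],0],[[0,0,-0.03],0],[[0,0,-0.04],0],[[0,0,-0.04],0],[[0,0,-0.03],0],[[0,0,-0.03],0],[[0,0,0],0],[[0,0,0],0]]' 0.035
python3 - <<'E'
from h import *
snap('scene','sc2');snap('side','s2')
s=load('side0')['pixels'].astype(int); d=np.abs(s-load('s2')['pixels']).sum(2)[280:420,200:370]>90; print('changed px near mat',d.sum(),[x.mean()for x in np.nonzero(d)])
a=load('sc2')['pixels'].astype(int);d=np.abs(a-load('scene0')['pixels']).sum(2)[150:230,270:390]>90; print(d.sum(),[x.mean()for x in np.nonzero(d)])
go(.4555,.4335,.3,90)
E
```

```text
time: 9.23
tool_pos: [0.5137, -0.2878, 0.3034]
orientation: [2.125, 2.3, 0.002]
force: [0.4, -0.5, 0.4]
finger_gap: 0.0349
gripper_force: 0.0
changed px near mat 255 [np.float64(79.9843137254902), np.float64(96.64313725490196)]
111 [np.float64(32.98198198198198), np.float64(71.21621621621621)]
shift mm [722.1, 0.8, -1.8] heading 4.6 turn about tool z -85.4472296952481 pos [0.512, -0.2864, 0.2992]
```

Only the dud has left the mat. Next I'll look at the keeper from above on the way back.

```bash
python3 -m inch '[[[0.0306,0,0],0],[[0.0306,0,0],0],[[0.0306,0,0],0],[[0.0306,0,0],0],[[0.0306,0,0],0],[[0.0306,0,0],0],[[0.0306,0,0],0],[[0.0306,0,0],0],[[0.0306,0,0],0],[[0.0306,0,0],0]]' 0.07 && python3 -m inch '[[[0,0,0],-7.1],[[0,0,0],-7.1],[[0,0,0],-7.1],[[0,0,0],-7.1],[[0,0,0],-7.1],[[0,0,0],-7.1]]' && python3 -m inch '[[[0,0,0],-7.1],[[0,0,0],-7.1],[[0,0,0],-7.1],[[0,0,0],-7.1],[[0,0,0],-7.1],[[0,0,0],-7.1],[[0,0,0],0],[[0,0,0],0]]'
python3 - <<'E'
from h import *
snap('wrist','w5')
go(.4555,.4335,.1,90)
E
```

```text
time: 10.17
tool_pos: [0.486, 0.0209, 0.2972]
orientation: [-2.13, -2.307, 0.002]
force: [0.2, -0.8, -0.1]
finger_gap: 0.0701
gripper_force: 0.0
time: 10.67
tool_pos: [0.4863, 0.0196, 0.2971]
orientation: [-1.137, -2.926, 0.001]
force: [-0.5, 0.0, 0.4]
finger_gap: 0.0698
gripper_force: 0.0
time: 11.33
tool_pos: [0.4865, 0.0196, 0.2974]
orientation: [-0.011, -3.14, -0.0]
force: [-0.1, 0.5, 0.3]
finger_gap: 0.0702
gripper_force: 0.0
shift mm [33.6, 413.6, 197.7] heading 89.6 turn about tool z -0.3820720804345683 pos [0.4866, 0.0196, 0.2976]
```

View pics/w5.png

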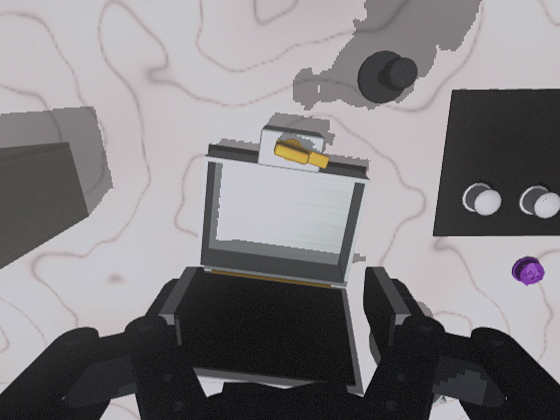

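From above the keeper's rim corners are near (208,147), (368,174), (347,287) and (203,269). The ledge is at (293,143), with the fin near (292,152) and the bar tip at (327,160). The lid leans back at the bottom.

```bash
python3 - <<'E'
from h import *
w=load('w5')
K=[ray(w,u,v,.055)[:2] for u,v in((208,147),(368,174),(347,287),(203,269))]
print(np.round(K,4),'side lens',[np.linalg.norm(K[i]-K[i-1]).round(4) for i in range(4)],np.mean(K,0).round(4))
d=K[1]-K[0]; print('y heading front',np.degrees(np.arctan2(d[1],d[0]))); d=K[2]-K[3]; print('back',np.degrees(np.arctan2(d[1],d[0])))
for u,v in((261,126),(323,138),(322,152),(258,164)): print('ledge',ray(w,u,v,.062).round(4)[:2])
hsv=cv2.cvtColor(w['pixels'],cv2.COLOR_BGR2HSV); b=((hsv[...,1]>140)&(hsv[...,0]>15)&(hsv[...,0]<32)&(hsv[...,2]>120)).astype(np.uint8); b[200:]=0
ys,xs=np.nonzero(b); print(xs.min(),xs.max(),ys.min(),ys.max()); r=cv2.minAreaRect(np.c_[xs,ys].astype(np.float32)); print(r)
z=cv2.resize(w['pixels'][115:185,200:380],None,fx=4.4,fy=4.4,interpolation=cv2.INTER_CUBIC); 
z2=cv2.resize(load('s2')['pixels'][195:275,230:345],None,fx=3.5,fy=3.5,interpolation=cv2.INTER_CUBIC)
o=np.zeros((595,800,3),np.uint8); o[:z.shape[0],:z.shape[1]]=z; o[310:310+z2.shape[0],:z2.shape[1]]=z2; cv2.imwrite('pics/z2.png',o)
E
```

```text
[[ 0.4592 -0.0665]
 [ 0.491   0.114 ]
 [ 0.637   0.0972]
 [ 0.6104 -0.0839]] side lens [np.float64(0.1522), np.float64(0.1833), np.float64(0.1469), np.float64(0.183)] [0.5494 0.0152]
y heading front 80.01155560961404
back 81.64987089272776
ledge [ 0.4362 -0.0063]
ledge [0.4494 0.0608]
ledge [0.4646 0.0601]
ledge [ 0.4774 -0.0107]
274 328 140 167
((301.6055603027344, 152.98165893554688), (54.02140426635742, 19.922786712646484), 16.699243545532227)
```

View pics/z2.png

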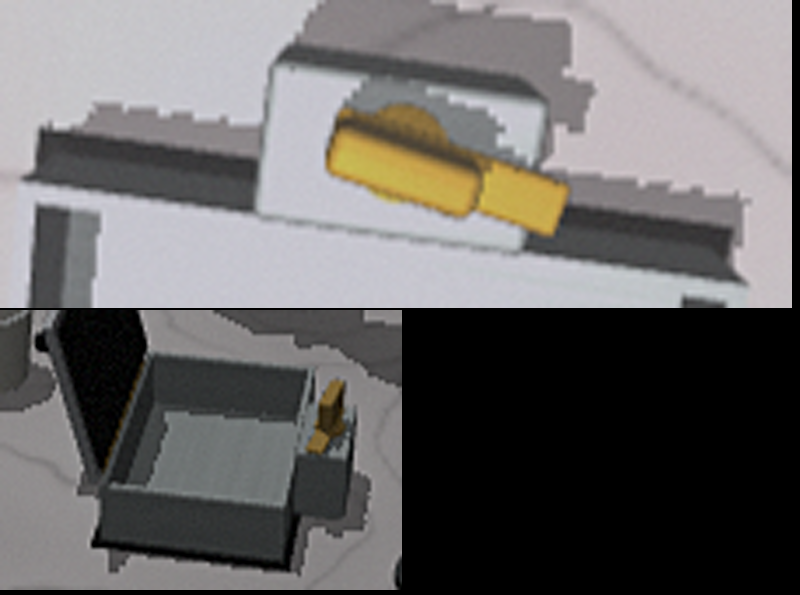

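The enlarged view gives the rim's front edge from (205.7,156) to (368.6,179.3), and the fin's top face centred at (292.3,153.6). The bar points toward +y, along the front.

```bash
python3 - <<'E'
from h import *
w=load('w5')
K=[ray(w,u,v,.055)[:2] for u,v in((205.7,156),(368.6,179.3),(347,287),(203,269))]
print(np.round(K,4),'side lens',[np.linalg.norm(K[i]-K[i-1]).round(4) for i in range(4)],np.mean(K,0).round(4))
d=K[1]-K[0]; print('y heading front',np.degrees(np.arctan2(d[1],d[0]))); d=K[2]-K[3]; print('back',np.degrees(np.arctan2(d[1],d[0])))
L=[ray(w,u,v,.062)[:2] for u,v in((263.6,129),(324.5,137.3),(318.6,171.4),(258.6,163.2))]
print('ledge',np.round(L,4),[np.linalg.norm(L[i]-L[i-1]).round(4) for i in range(4)],np.mean(L,0))
f=ray(w,292.3,153.6,.098)[:2]; print('fin',f)
c=np.mean(K,0)
for a in(81,82,83):
    e=np.array([np.sin(np.radians(a)),-np.cos(np.radians(a))]); print(a,'fin pred',c-.092*e,'ledge c pred',c-.09*e)
E
```

```text
[[ 0.4692 -0.0698]
 [ 0.4972  0.1152]
 [ 0.637   0.0972]
 [ 0.6104 -0.0839]] side lens [np.float64(0.1419), np.float64(0.1871), np.float64(0.1409), np.float64(0.183)] [0.5534 0.0147]
y heading front 81.40343597066769
back 81.64987089272776
ledge [[ 0.4394 -0.0035]
 [ 0.4486  0.0624]
 [ 0.4862  0.0569]
 [ 0.4765 -0.01  ]] [np.float64(0.0377), np.float64(0.0666), np.float64(0.0379), np.float64(0.0676)] [0.46268457 0.02641568]
fin [0.46063763 0.02663543]
81 fin pred [0.46256884 0.0290509 ] ledge c pred [0.46454422 0.02873803]
82 fin pred [0.46233151 0.02746285] ledge c pred [0.46431204 0.02718451]
83 fin pred [0.46212192 0.02587091] ledge c pred [0.46410701 0.02562717]
```

Keeper centre (0.553, 0.0145), x axis at −8°; pivot about (0.4615, 0.027). Picking the pods with the fingers along keeper x (heading 172°) avoids turning on each trip.

```bash
python3 -m inch '[[[0.003,0.0414,0],0],[[0.003,0.0414,0],0],[[0.003,0.0414,0],0],[[0.003,0.0414,0],0],[[0.003,0.0414,0],0],[[0.003,0.0414,0],0],[[0.003,0.0414,0],0],[[0.003,0.0414,0],0],[[0.003,0.0414,0],0],[[0.003,0.0414,0],0]]' 0.065 && python3 -m inch '[[[0,0,0],-6.9],[[0,0,0],-6.9],[[0,0,0],-6.9],[[0,0,0],-6.9],[[0,0,0],-6.9],[[0,0,0],-6.9]]' && python3 -m inch '[[[0,0,0.02],-6.9],[[0,0,0.03],-6.9],[[0,0,0.03],-6.9],[[0,0,0.03],-6.9],[[0,0,0.03],-6.9],[[0,0,0.03],-6.9],[[0,0,0],0],[[0,0,0],0]]'
python3 - <<'E'
from h import *
w=snap('wrist','w6')
go(.4555,.4335,.011,172)
s=snap('side','s3')['pixels'].astype(int); d=np.abs(s-load('s2')['pixels']).sum(2)>90; d[:,310:]=0;d[:280]=0; print(d.sum())
for p in((.532,.271,.034),(.5365,.3455,.034),(.4555,.4335,.034)): print(proj(w,p))
E
```

```text
time: 12.22
tool_pos: [0.4578, 0.4358, 0.298]
orientation: [-0.009, -3.141, 0.0]
force: [1.3, -0.8, 0.9]
finger_gap: 0.0647
gripper_force: 0.0
time: 12.72
tool_pos: [0.4584, 0.4338, 0.2977]
orientation: [1.11, -2.938, 0.0]
force: [-0.7, -0.4, 0.3]
finger_gap: 0.0647
gripper_force: 0.0
time: 13.38
tool_pos: [0.4568, 0.4325, 0.1265]
orientation: [2.065, -2.361, -0.001]
force: [-0.7, 0.5, 0.9]
finger_gap: 0.065
gripper_force: 0.0
shift mm [0.5, 2.8, 117.8] heading 172.4 turn about tool z 0.3668582220973633 pos [0.4584, 0.4337, 0.1288]
136
[122.34426003 -26.27175237]
[146.66874626 104.6963587 ]
[286.06336218 214.49731213]
```

View pics/w6.png

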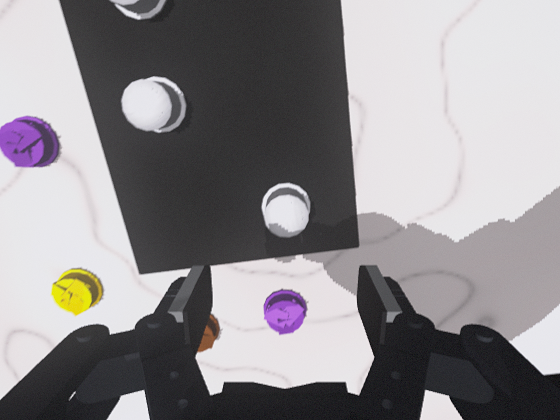

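Pod 3 sits at (286,210), as predicted, and pod 2 is at (148,104). Picking up pod 3.

```bash
python3 -m inch '[[[0.0005,0.0025,0.035],0],[[0,0,0.035],0],[[0,0,0.03],0],[[0,0,0.0165],0],[[0,0,0],0],[[0,0,0],0]]' && python3 -m inch '[[[0,0,0],0],[[0,0,0],0],[[0,0,0],0],[[0,0,0],0],[[0,0,0],0],[[0,0,0],0]]' 0.024 && python3 -m inch '[[[0,0,-0.03],0],[[0,0,-0.035],0],[[0,0,-0.035],0],[[0,0,-0.035],0],[[0,0,-0.035],0],[[0,0,-0.01],0],[[0,0,0],0],[[0,0,0],0]]'
python3 - <<'E'
from h import *
go(.5503,-.0407,.19,172)
E
```

```text
time: 13.98
tool_pos: [0.4569, 0.4344, 0.0134]
orientation: [-2.07, 2.36, -0.0]
force: [1.3, -0.2, 0.4]
finger_gap: 0.0651
gripper_force: 0.0
time: 14.48
tool_pos: [0.4579, 0.4352, 0.0148]
orientation: [-2.069, 2.356, -0.0]
force: [0.2, -0.5, 6.6]
finger_gap: 0.0308
gripper_force: 59.3
time: 15.15
tool_pos: [0.4564, 0.4341, 0.1927]
orientation: [-2.072, 2.358, -0.0]
force: [-0.2, 0.7, -0.9]
finger_gap: 0.0305
gripper_force: 59.5
shift mm [458.7, -154.3, 2.2] heading 172.6 turn about tool z 0.5900830259061252 pos [0.4564, 0.4341, 0.1927]
```

```bash
python3 -m inch '[[[0.0383,-0.0129,0],0],[[0.0383,-0.0129,0],0],[[0.0383,-0.0129,0],0],[[0.0383,-0.0129,0],0],[[0.0383,-0.0129,0],0],[[0.0383,-0.0129,0],0],[[0.0383,-0.0129,0],0],[[0.0383,-0.0129,0],0],[[0.0383,-0.0129,0],0],[[0.0383,-0.0129,0],0]]' && python3 -m inch '[[[0.0383,-0.0129,0],0],[[0.0383,-0.0129,0],0.6],[[0,0,0],0],[[0,0,0],0]]'
python3 - <<'E'
from h import *
go(.5503,-.0407,.017,172)
E
```

```text
time: 15.98
tool_pos: [0.5327, 0.0353, 0.1893]
orientation: [2.071, -2.358, -0.005]
force: [0.6, -0.5, -0.2]
finger_gap: 0.0304
gripper_force: 59.5
time: 16.32
tool_pos: [0.5489, -0.0439, 0.1892]
orientation: [2.054, -2.374, -0.006]
force: [-0.8, 0.4, -0.2]
finger_gap: 0.0307
gripper_force: 59.5
shift mm [-3.3, -1.6, 172.2] heading 171.7 turn about tool z -0.25381365974055825 pos [0.5489, -0.0439, 0.1892]
```

```bash
python3 -m inch '[[[-0.003,-0.0015,0.03],0],[[0,0,0.035],0],[[0,0,0.035],0],[[0,0,0.035],0],[[0,0,0.025],0],[[0,0,0.012],0],[[0,0,0],0]]' && python3 -m inch '[[[0,0,0],0],[[0,0,0],0],[[0,0,0],0],[[0,0,0],0]]' 0.055 && python3 -m inch '[[[0,0,-0.02],0],[[0,0,-0.035],0],[[0,0,-0.035],0],[[0,0,-0.035],0],[[0,0,-0.035],0],[[0,0,-0.012],0],[[0,0,0],0],[[0,0,0],0]]' 0.065
python3 - <<'E'
from h import *
w=snap('wrist','w7'); go(.532,.271,.19,172)
s=snap('side','s4')['pixels'].astype(int); d=(np.abs(s-load('side0')['pixels']).sum(2)>90).astype(np.uint8); d[:,400:]=0
n,l,st,ce=cv2.connectedComponentsWithStats(d)
for i in range(1,n):
    if st[i,4]>12: print(st[i].tolist())
print('A proj side',proj(load('s4'),(.5503,-.0407,.035)))
E
```

```text
time: 16.9
tool_pos: [0.5478, -0.0368, 0.0159]
orientation: [2.061, -2.365, -0.01]
force: [0.5, -0.9, 0.1]
finger_gap: 0.0306
gripper_force: 63.7
time: 17.23
tool_pos: [0.5523, -0.0389, 0.0201]
orientation: [-2.061, 2.37, -0.0]
force: [-0.2, -0.0, 1.0]
finger_gap: 0.0546
gripper_force: 0.0
time: 17.9
tool_pos: [0.5528, -0.0394, 0.1926]
orientation: [-2.06, 2.37, -0.003]
force: [-0.4, -0.3, -0.8]
finger_gap: 0.0651
gripper_force: 0.0
shift mm [-304.4, 62.7, 1.2] heading 172.0 turn about tool z -0.002776119599445792 pos [0.5517, -0.0392, 0.1912]
[265, 0, 128, 173, 6006]
[322, 216, 6, 6, 18]
[285, 221, 39, 29, 411]
[324, 232, 6, 5, 17]
[317, 245, 34, 34, 544]
[358, 254, 42, 31, 857]
[288, 351, 19, 19, 257]
[324, 350, 18, 22, 295]
A proj side [290.8306163  221.72814454]
```

```bash
python3 -m inch '[[[-0.038,0.0078,0],0],[[-0.038,0.0078,0],0],[[-0.038,0.0078,0],0],[[-0.038,0.0078,0],0],[[-0.038,0.0078,0],0],[[-0.038,0.0078,0],0],[[-0.038,0.0078,0],0],[[-0.038,0.0078,0],0],[[0,0,0],0],[[0,0,0],0]]' && python3 -m inch '[[[0,0,0.035],0],[[0,0,0.035],0],[[0,0,0.035],0],[[0,0,0],0],[[0,0,0],0]]'
python3 - <<'E'
from h import *
go(.532,.271,.013,172)
E
```

```text
time: 18.83
tool_pos: [0.5309, 0.2719, 0.1894]
orientation: [2.063, -2.364, -0.002]
force: [-0.2, -0.7, 0.2]
finger_gap: 0.0646
gripper_force: 0.0
time: 19.25
tool_pos: [0.5298, 0.2679, 0.0843]
orientation: [2.054, -2.367, -0.004]
force: [-0.3, -1.2, 0.2]
finger_gap: 0.065
gripper_force: 0.0
shift mm [-3.6, -2.2, 71.3] heading 171.9 turn about tool z -0.10640762934229997 pos [0.5298, 0.2679, 0.0843]
```

```bash
python3 -m inch '[[[-0.001,-0.001,0.03],0],[[0,0,0.03],0],[[0,0,0.0115],0],[[0,0,0],0],[[0,0,0],0]]' && python3 -m inch '[[[0,0,0],0],[[0,0,0],0],[[0,0,0],0],[[0,0,0],0],[[0,0,0],0],[[0,0,0],0]]' 0.024 && python3 -m inch '[[[0,0,-0.03],0],[[0,0,-0.035],0],[[0,0,-0.035],0],[[0,0,-0.035],0],[[0,0,-0.035],0],[[0,0,-0.007],0],[[0,0,0],0],[[0,0,0],0]]'
python3 - <<'E'
from h import *
go(.558,.0138,.19,172)
s=snap('side','s5')['pixels'].astype(int); d=(np.abs(s-load('side0')['pixels']).sum(2)>90).astype(np.uint8)[290:390,270:360]
n,l,st,ce=cv2.connectedComponentsWithStats(d)
for i in range(1,n):
    if st[i,4]>12: print((st[i]+[270,290,0,0,0]).tolist())
E
```

```text
time: 19.67
tool_pos: [0.5344, 0.2711, 0.0167]
orientation: [-2.06, 2.371, -0.0]
force: [-0.5, 0.3, 0.0]
finger_gap: 0.065
gripper_force: 0.0
time: 20.17
tool_pos: [0.5355, 0.2719, 0.0178]
orientation: [-2.059, 2.368, -0.002]
force: [-0.3, -0.3, 6.9]
finger_gap: 0.0304
gripper_force: 59.1
time: 20.83
tool_pos: [0.5342, 0.2715, 0.1929]
orientation: [-2.06, 2.37, -0.001]
force: [0.2, 1.2, -1.0]
finger_gap: 0.0302
gripper_force: 59.7
shift mm [251.8, -59.5, 2.8] heading 172.0 turn about tool z 0.0007787034077466615 pos [0.5342, 0.2715, 0.1929]
[288, 295, 17, 19, 217]
[356, 328, 4, 34, 86]
[288, 351, 19, 19, 252]
[324, 350, 18, 22, 288]
```

Pod 1 is held and pod 2 hasn't moved. Taking pod 1 to slot B.

```bash
python3 -m inch '[[[0.036,-0.0085,0],0],[[0.036,-0.0085,0],0],[[0.036,-0.0085,0],0],[[0.036,-0.0085,0],0],[[0.036,-0.0085,0],0],[[0.036,-0.0085,0],0],[[0.036,-0.0085,0],0],[[0,0,0],0],[[0,0,0],0]]' && python3 -m inch '[[[0,0,0.035],0],[[0,0,0.035],0],[[0,0,0.02],0],[[0,0,0],0],[[0,0,0],0]]'
python3 - <<'E'
from h import *
go(.558,.0138,.019,172)
E
```

```text
time: 21.63
tool_pos: [0.5562, 0.0117, 0.1901]
orientation: [2.055, -2.373, -0.005]
force: [0.4, -0.3, 0.1]
finger_gap: 0.03
gripper_force: 59.7
time: 22.05
tool_pos: [0.5553, 0.0149, 0.1005]
orientation: [2.061, -2.367, -0.007]
force: [-0.4, 0.6, 0.0]
finger_gap: 0.03
gripper_force: 59.7
shift mm [0.7, -3.3, 81.4] heading 172.1 turn about tool z 0.09256185917740822 pos [0.5553, 0.0149, 0.1005]
```

```bash
python3 -m inch '[[[0,-0.001,0.03],0],[[0,0,0.03],0],[[0,0,0.019],0],[[0,0,0],0]]' && python3 -m inch '[[[0,0,0],0],[[0,0,0],0],[[0,0,0],0],[[0,0,0],0]]' 0.055 && python3 -m inch '[[[0,0,-0.02],0],[[0,0,-0.035],0],[[0,0,-0.035],0],[[0,0,-0.035],0],[[0,0,-0.035],0],[[0,0,-0.012],0],[[0,0,0],0],[[0,0,0],0]]' 0.065
python3 - <<'E'
from h import *
go(.5365,.3455,.19,172)
s=snap('side','s6')['pixels'].astype(int); d=(np.abs(s-load('side0')['pixels']).sum(2)>90).astype(np.uint8)[290:390,270:360]
n,l,st,ce=cv2.connectedComponentsWithStats(d)
for i in range(1,n):
    if st[i,4]>12: print((st[i]+[270,290,0,0,0]).tolist())
E
```

```text
time: 22.38
tool_pos: [0.5564, 0.0143, 0.0211]
orientation: [2.06, -2.368, -0.006]
force: [-1.1, -0.3, -1.0]
finger_gap: 0.0301
gripper_force: 59.7
time: 22.72
tool_pos: [0.5605, 0.0133, 0.0254]
orientation: [-2.059, 2.369, -0.004]
force: [-0.2, -0.8, 1.0]
finger_gap: 0.0554
gripper_force: 0.0
time: 23.38
tool_pos: [0.5596, 0.0132, 0.1968]
orientation: [-2.059, 2.369, -0.004]
force: [-0.1, -0.3, -0.2]
finger_gap: 0.065
gripper_force: 0.0
shift mm [-325.9, 69.2, 6.6] heading 172.0 turn about tool z -0.0065074072351194445 pos [0.5596, 0.0132, 0.1968]
[337, 290, 23, 4, 68]
[288, 295, 17, 19, 221]
[288, 351, 19, 19, 252]
[324, 350, 18, 22, 293]
```

```bash
python3 -m inch '[[[-0.0362,0.0077,0],0],[[-0.0362,0.0077,0],0],[[-0.0362,0.0077,0],0],[[-0.0362,0.0077,0],0],[[-0.0362,0.0077,0],0],[[-0.0362,0.0077,0],0],[[-0.0362,0.0077,0],0],[[-0.0362,0.0077,0],0],[[-0.0362,0.0077,0],0],[[0,0,0],0]]' && python3 -m inch '[[[0,0,0.035],0],[[0,0,0.035],0],[[0,0,0.035],0],[[0,0,0],0],[[0,0,0],0]]'
python3 - <<'E'
from h import *
go(.5365,.3455,.013,172)
s=snap('side','s7')['pixels'].astype(int); d=(np.abs(s-load('s6')['pixels']).sum(2)>90).astype(np.uint8)[290:390,270:360]; print(d.sum())
E
```

```text
time: 24.27
tool_pos: [0.5327, 0.3513, 0.1924]
orientation: [2.068, -2.362, -0.006]
force: [0.3, -0.4, -0.3]
finger_gap: 0.0651
gripper_force: 0.0
time: 24.68
tool_pos: [0.532, 0.3435, 0.0869]
orientation: [2.055, -2.365, -0.003]
force: [0.4, 0.5, 0.6]
finger_gap: 0.065
gripper_force: 0.0
shift mm [-3.0, -4.7, 73.8] heading 172.0 turn about tool z -0.019931983721733104 pos [0.532, 0.3435, 0.0869]
429
```

```bash
python3 - <<'E'
from h import *
w=snap('wrist','w8'); p=proj(w,(.5365,.3455,.034)); print(p)
g=cv2.cvtColor(w['pixels'],cv2.COLOR_BGR2GRAY); 
m=np.zeros_like(g); cv2.circle(m,tuple(int(a) for a in p),75,1,-1)
b=((g>90)&(m>0)).astype(np.uint8); n,l,st,ce=cv2.connectedComponentsWithStats(b)
for i in range(1,n):
    if st[i,4]>80: print(st[i].tolist(),ce[i].round(), ray(w,*ce[i],.02).round(4))
go(.5365,.3455,.013,172)
E
```

```text
[281.24132685 233.3788557 ]
[252, 193, 57, 65, 2845] [280. 225.] [0.5374 0.3447 0.02  ]
[206, 221, 13, 53, 201] [211. 249.] [0.5861 0.3554 0.02  ]
shift mm [0.1, -0.4, 78.6] heading 172.0 turn about tool z -0.022954501885948275 pos [0.536, 0.3456, 0.0916]
```

```bash
python3 -m inch '[[[0,0,0.03],0],[[0,0,0.03],0],[[0,0,0.0165],0],[[0,0,0],0],[[0,0,0],0]]' && python3 -m inch '[[[0,0,0],0],[[0,0,0],0],[[0,0,0],0],[[0,0,0],0],[[0,0,0],0],[[0,0,0],0]]' 0.024 && python3 -m inch '[[[0,0,-0.03],0],[[0,0,-0.035],0],[[0,0,-0.035],0],[[0,0,-0.035],0],[[0,0,-0.035],0],[[0,0,-0.007],0],[[0,0,0],0],[[0,0,0],0]]'
python3 - <<'E'
from h import *
go(.5657,.0683,.19,172)
E
```

```text
time: 25.2
tool_pos: [0.5363, 0.3459, 0.0155]
orientation: [-2.06, 2.37, -0.001]
force: [0.3, -0.6, 0.1]
finger_gap: 0.065
gripper_force: 0.0
time: 25.7
tool_pos: [0.5375, 0.3466, 0.0168]
orientation: [-2.058, 2.367, -0.002]
force: [-0.1, -0.6, 6.0]
finger_gap: 0.031
gripper_force: 59.2
time: 26.37
tool_pos: [0.5358, 0.3458, 0.1916]
orientation: [-2.06, 2.369, -0.001]
force: [0.3, -0.2, -0.4]
finger_gap: 0.0306
gripper_force: 59.6
shift mm [270.6, -68.2, 1.4] heading 172.0 turn about tool z -0.003498193360513824 pos [0.5358, 0.3458, 0.1916]
```

```bash
python3 -m inch '[[[0.0338,-0.0085,0],0],[[0.0338,-0.0085,0],0],[[0.0338,-0.0085,0],0],[[0.0338,-0.0085,0],0],[[0.0338,-0.0085,0],0],[[0.0338,-0.0085,0],0],[[0.0338,-0.0085,0],0],[[0.0338,-0.0085,0],0],[[0,0,0],0],[[0,0,0],0]]' && python3 -m inch '[[[0,0,0.035],0],[[0,0,0.035],0],[[0,0,0.02],0],[[0,0,0],0],[[0,0,0],0],[[0,0,0],0]]'
python3 - <<'E'
from h import *
go(.5657,.0683,.019,172)
E
```

```text
time: 27.2
tool_pos: [0.5637, 0.0666, 0.1886]
orientation: [2.055, -2.373, -0.005]
force: [-0.3, 0.6, -0.1]
finger_gap: 0.0301
gripper_force: 59.6
time: 27.7
tool_pos: [0.5653, 0.0692, 0.1016]
orientation: [-2.062, 2.369, -0.0]
force: [0.8, 0.0, -0.3]
finger_gap: 0.0307
gripper_force: 59.6
shift mm [0.9, -0.4, 82.6] heading 172.1 turn about tool z 0.06743471336972107 pos [0.5653, 0.0692, 0.1016]
```

```bash
python3 -m inch '[[[0.0005,0,0.03],0],[[0,0,0.03],0],[[0,0,0.0215],0],[[0,0,0],0],[[0,0,0],0]]' && python3 -m inch '[[[0,0,0],0],[[0,0,0],0],[[0,0,0],0],[[0,0,0],0]]' 0.055 && python3 -m inch '[[[0,0,-0.02],0],[[0,0,-0.035],0],[[0,0,-0.035],0],[[0,0,-0.035],0],[[0,0,-0.035],0],[[0,0,-0.035],0],[[0,0,-0.035],0],[[0,0,-0.035],0],[[0,0,0],0],[[0,0,0],0]]' 0.065
python3 - <<'E'
from h import *
go(.5657,.0683,.19,172)
a=snap('side','s8')['pixels'][100:400,180:420]; b=snap('wrist','w9')['pixels']
o=np.zeros((600,800,3),np.uint8); o[:450,:360]=cv2.resize(a,None,fx=1.5,fy=1.5,interpolation=cv2.INTER_CUBIC); o[:330,360:]=cv2.resize(b,(440,330)); cv2.imwrite('pics/z3.png',o)
E
```

```text
time: 28.12
tool_pos: [0.5655, 0.0682, 0.0204]
orientation: [-2.061, 2.37, -0.0]
force: [0.7, -0.3, 0.1]
finger_gap: 0.0307
gripper_force: 64.4
time: 28.45
tool_pos: [0.5659, 0.0679, 0.0207]
orientation: [-2.06, 2.37, -0.002]
force: [-1.4, -0.4, -0.4]
finger_gap: 0.0551
gripper_force: 0.0
time: 29.28
tool_pos: [0.5666, 0.0678, 0.2876]
orientation: [-2.058, 2.367, -0.007]
force: [-0.0, 0.1, 0.5]
finger_gap: 0.0649
gripper_force: 0.0
shift mm [-0.2, 1.6, 97.6] heading 172.0 turn about tool z -0.004791553106656465 pos [0.5666, 0.0678, 0.2876]
```

View pics/z3.png

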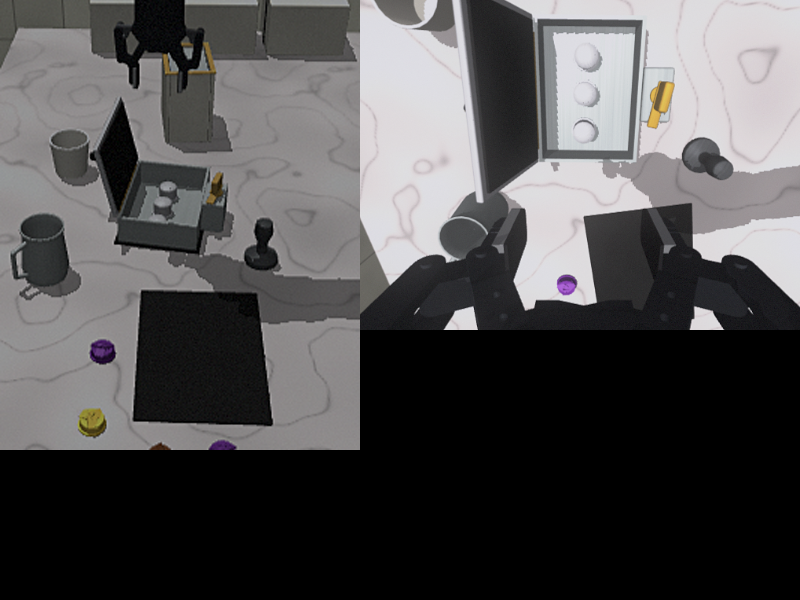

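The mat is empty, and all three pods stand in the keeper at (588,58), (587,95) and (586,131) in the right-hand view. The bystanders are in place. Next, the lid: shut the fingers and reach behind its edge.

```bash
python3 -m inch '[[[0.019,-0.0268,0],0],[[0.019,-0.0268,0],0],[[0.019,-0.0268,0],0],[[0.019,-0.0268,0],0],[[0.019,-0.0268,0],0],[[0,0,0],0],[[0,0,0],0],[[0,0,0],0],[[0,0,0],0]]' 0
python3 - <<'E'
from h import *
go(.686,-.0446,.165,172)
E
```

```text
time: 30.13
tool_pos: [0.6834, -0.0439, 0.284]
orientation: [2.062, -2.37, -0.002]
force: [0.4, 1.0, 0.5]
finger_gap: 0.0001
gripper_force: 0.0
shift mm [0.4, -2.9, 119.0] heading 172.0 turn about tool z 0.04853209402156722 pos [0.6834, -0.0439, 0.284]
```

```bash
python3 -m inch '[[[0,-0.002,0.03],0],[[0,0,0.03],0],[[0,0,0.03],0],[[0,0,0.029],0],[[0,0,0],0],[[0,0,0],0]]' && python3 -m inch '[[[0,0.014,0],0],[[0,0.014,0],0],[[0,0.014,0],0],[[0,0.014,0],0],[[0,0.014,0],0],[[0,0.014,0],0],[[0,0.014,0],0],[[0,0.014,0],0]]' && python3 -m inch '[[[0,0,0],0],[[0,0,0],0],[[0,0,0],0],[[0,0,0],0],[[0,0,-0.03],0],[[0,0,-0.03],0],[[0,0,-0.03],0],[[0,0,0],0],[[0,0,0],0],[[0,0,0],0]]'
python3 - <<'E'
from h import *
snap('side','s9'); go(.5,.02,.25,90)
E
```

```text
time: 30.63
tool_pos: [0.6839, -0.0438, 0.1645]
orientation: [2.061, -2.368, -0.006]
force: [-0.8, 0.6, 1.0]
finger_gap: -0.0004
gripper_force: 0.0
time: 31.3
tool_pos: [0.5776, -0.0295, 0.1696]
orientation: [-2.058, 2.366, -0.009]
force: [1.4, -0.1, -0.1]
finger_gap: 0.0
gripper_force: 0.4
time: 32.13
tool_pos: [0.5759, -0.0297, 0.2548]
orientation: [-2.061, 2.371, 0.0]
force: [0.1, -0.5, -0.3]
finger_gap: 0.0004
gripper_force: 0.0
shift mm [-38.6, 81.4, 4.2] heading 172.0 turn about tool z 81.99313038253626 pos [0.5753, -0.0296, 0.2541]
```

```bash
python3 -m inch '[[[-0.0163,0.0275,-0.013],0],[[-0.0163,0.0275,-0.013],0],[[-0.0163,0.0275,-0.013],0],[[0,0,0],0],[[0,0,0],0],[[0,0,0],0]]' 0.05
python3 - <<'E'
from h import *
w=snap('wrist','w10'); s=snap('side','s10')
for p in((.4615,.027,.098),(.553,.0145,.112)): print(proj(w,p),proj(s,p))
o=np.zeros((600,800,3),np.uint8); o[:420,:560]=w['pixels']; o[:300,560:]=cv2.resize(s['pixels'][190:290,235:315],(240,300)); cv2.imwrite('pics/z4.png',o); go(.4615,.027,.1,172)
E
```

```text
time: 32.68
tool_pos: [0.5005, 0.0302, 0.2931]
orientation: [2.06, -2.37, -0.001]
force: [-0.2, 0.4, -0.6]
finger_gap: 0.0499
gripper_force: 0.0
[322.34468707 172.40241321] [324.00378876 217.43462069]
[228.00904281 175.73870739] [289.89242565 209.87766142]
shift mm [8.2, 38.1, 192.9] heading 172.0 turn about tool z -0.04665372649526489 pos [0.5008, 0.0298, 0.2929]
```

View pics/z4.png

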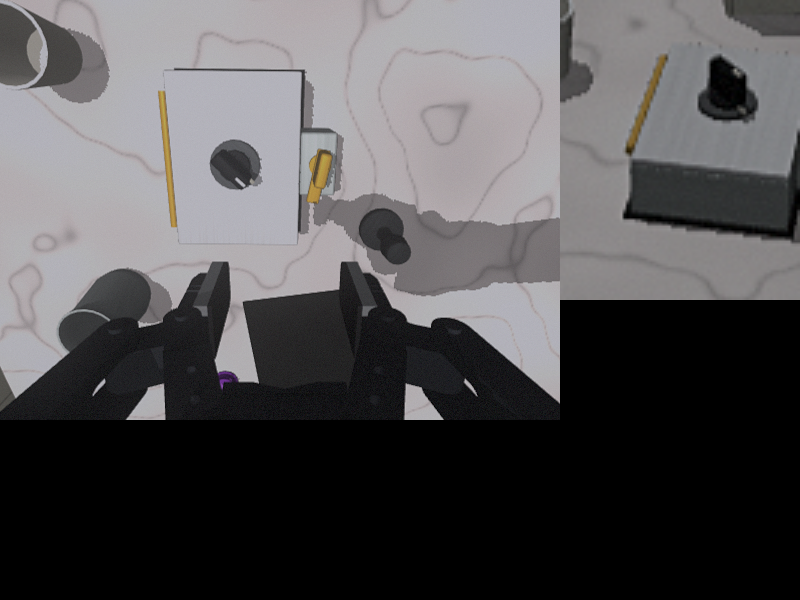

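The lid is shut: its corners are at (164,70), (303,70), (298,243) and (180,243), the knob is at (234,165), and the bar runs diagonally toward (255,180). The fin's top is at about (321,170), with its bar pointing to (315,202).

```bash
python3 - <<'E'
from h import *
w=load('w10')
K=[ray(w,u,v,.064)[:2] for u,v in((164,70),(303,70),(298,243),(180,243))]; print(np.round(K,4),np.mean(K,0).round(4),[np.linalg.norm(K[i]-K[i-1]).round(4) for i in range(4)])
d=K[3]-K[0];print('yhead',np.degrees(np.arctan2(d[1],d[0])));d=K[2]-K[1];print('yhead',np.degrees(np.arctan2(d[1],d[0])))
hsv=cv2.cvtColor(w['pixels'],cv2.COLOR_BGR2HSV); b=((hsv[...,1]>140)&(hsv[...,0]>15)&(hsv[...,0]<32)&(hsv[...,2]>100)).astype(np.uint8); b[:,:290]=0; b[250:]=0
ys,xs=np.nonzero(b); print('brass',xs.min(),xs.max(),ys.min(),ys.max())
g=cv2.cvtColor(w['pixels'],cv2.COLOR_BGR2GRAY)
k=((g<120)).astype(np.uint8); k[:,:195]=0;k[:,275:]=0;k[:130]=0;k[200:]=0
n,l,st,ce=cv2.connectedComponentsWithStats(k); i=1+np.argmax(st[1:,4]); print('collar',st[i],ce[i], ray(w,*ce[i],.07).round(4))
z=np.zeros((560,800,3),np.uint8)
z[:480,:400]=cv2.resize(w['pixels'][135:207,200:260],(400,480),interpolation=cv2.INTER_CUBIC); z[:560,400:]=cv2.resize(w['pixels'][140:210,295:345],(400,560),interpolation=cv2.INTER_CUBIC); cv2.imwrite('pics/z5.png',z)
E
```

```text
[[ 0.6057 -0.092 ]
 [ 0.4669 -0.0726]
 [ 0.4959  0.1145]
 [ 0.6333  0.0952]] [0.5505 0.0113] [np.float64(0.1892), np.float64(0.1401), np.float64(0.1893), np.float64(0.1387)]
yhead 81.61651314694176
yhead 81.19785723399731
brass 307 331 150 202
collar [ 210  140   51   50 1920] [234.665625   163.72552083] [0.5515 0.0107 0.07  ]
```

View pics/z5.png

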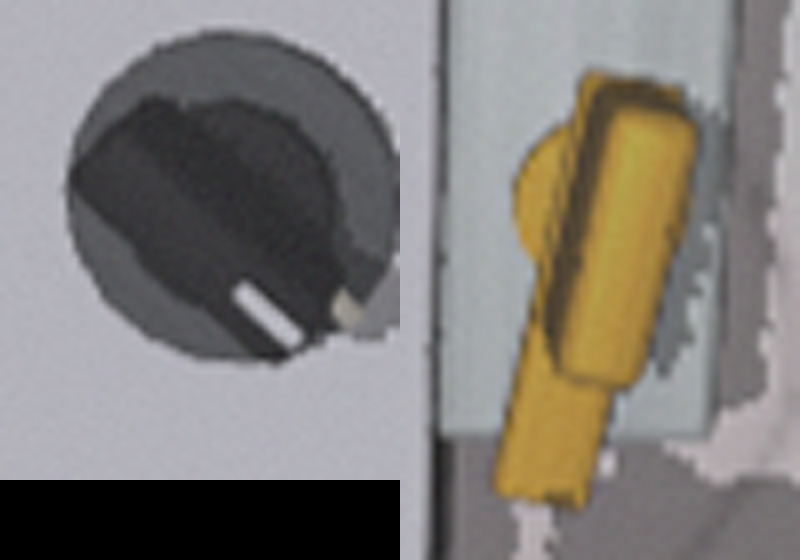

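The zoom shows the knob's bar with edges (70,175)→(270,360) and (155,95)→(345,290) in crop pixels, and a white mark at its lower-right end. The fin's top face is centred at crop (627,246).

```bash
python3 - <<'E'
from h import *
w=load('w10'); hd=lambda d: round(float(np.degrees(np.arctan2(d[1],d[0]))),1)
k=lambda u,v:(200+u/6.667-.5,135+v/6.667-.5); f=lambda u,v:(295+(u-400)/8-.5,140+v/8-.5)
F=[ray(w,*f(*a),.098)[:2] for a in((615,105),(695,120),(635,385),(560,375))]; print('fin',np.mean(F,0).round(4),hd(F[3]-F[0]),hd(F[2]-F[1]),np.linalg.norm(F[3]-F[0]).round(4),np.linalg.norm(F[1]-F[0]).round(4))
Q=[ray(w,*k(*a),.112)[:2] for a in((70,175),(155,95),(345,290),(270,360))]; print('bar',np.mean(Q,0).round(4),hd(Q[3]-Q[0]),hd(Q[2]-Q[1]),np.linalg.norm(Q[3]-Q[0]).round(4),np.linalg.norm(Q[1]-Q[0]).round(4))
m=ray(w,*k(269,315),.112)[:2]; print('mark',hd(m-np.array([.551,.011])))
print('collar mark',hd(ray(w,*k(347,308),.07)[:2]-np.array([.551,.011])))
go(.4605,.0255,.082,171.4)
E
```

```text
fin [0.4609 0.0252] 72.3 71.6 0.0347 0.0101
bar [0.5488 0.0087] 127.3 124.8 0.0386 0.017
mark 127.0
collar mark 124.7
shift mm [9.8, 38.9, 210.9] heading 172.0 turn about tool z 0.5533462735047294 pos [0.5008, 0.0298, 0.2929]
```

The fin heads 72°, so the button starts about 0.16 rad round. The grip needs heading 162°.

```bash
python3 -m inch '[[[0.005,0.0195,0.03],0],[[0.005,0.0195,0.03],0],[[0,0,0.03],5],[[0,0,0.03],5],[[0,0,0.03],0],[[0,0,0],0],[[0,0,0],0],[[0,0,0],0],[[0,0,0],0]]' 0.04
python3 - <<'E'
from h import *
go(.4605,.0252,.076,162)
E
```

```text
time: 33.53
tool_pos: [0.4626, 0.0255, 0.1462]
orientation: [-1.845, 2.54, -0.003]
force: [-0.7, 0.6, -0.6]
finger_gap: 0.04
gripper_force: 0.0
shift mm [1.0, 2.1, 70.2] heading 162.0 turn about tool z -0.017184728109270964 pos [0.4626, 0.0255, 0.1462]
```

```bash
python3 -m inch '[[[0.001,0.002,0.03],0],[[0,0,0.025],0],[[0,0,0.015],0],[[0,0,0],0],[[0,0,0],0],[[0,0,0],0]]' && python3 -m inch '[[[0,0,0],0],[[0,0,0],0],[[0,0,0],0],[[0,0,0],0],[[0,0,0],0],[[0,0,0],0]]' 0.0
python3 - <<'E'
from h import *
go(.4605,.0252,.076,162); s=monitor.state(); print(s['force'],s['ft_torque'])
E
```

```text
time: 34.03
tool_pos: [0.4603, 0.0254, 0.0762]
orientation: [-1.845, 2.539, -0.003]
force: [-0.5, 0.3, 0.8]
finger_gap: 0.0399
gripper_force: 0.0
time: 34.53
tool_pos: [0.4605, 0.0252, 0.0759]
orientation: [-1.845, 2.539, -0.005]
force: [0.7, -0.6, 7.0]
finger_gap: 0.0105
gripper_force: 61.1
shift mm [0.0, -0.1, -0.1] heading 162.0 turn about tool z -0.00202927787611884 pos [0.4605, 0.0252, 0.0759]
[ 0.74687586 -0.61628559  7.01216593] [-0.05394613 -0.02098786 -0.00087323]
```

Fin gripped. Turning clockwise (+).

```bash
python3 -m inch '[[[0,0,0],6],[[0,0,0],6],[[0,0,0],6],[[0,0,0],6],[[0,0,0],6],[[0,0,0],6],[[0,0,0],6],[[0,0,0],6]]' && python3 -m inch '[[[0,0,0],6],[[0,0,0],6],[[0,0,0],6],[[0,0,0],6],[[0,0,0],4],[[0,0,0],0],[[0,0,0],0]]'
python3 - <<'E'
from h import *
go(.4605,.0252,.076,72); s=monitor.state(); print(s['force'],s['ft_torque'],s['finger_gap'])
E
```

```text
time: 35.2
tool_pos: [0.4596, 0.0261, 0.0759]
orientation: [-0.645, 3.071, 0.001]
force: [-1.2, 1.7, 9.5]
finger_gap: 0.0108
gripper_force: 61.6
time: 35.78
tool_pos: [0.4594, 0.0268, 0.0759]
orientation: [0.109, 3.137, 0.005]
force: [-2.4, 3.4, 10.3]
finger_gap: 0.0108
gripper_force: 61.7
shift mm [-1.2, -1.5, -0.1] heading 86.0 turn about tool z 14.026152670458785 pos [0.4594, 0.0268, 0.0759]
[-2.44218941  3.41930982 10.32350919] [ 0.75234814  0.38643429 -0.01448806] 0.010806039183660751
```

```bash
python3 -m inch '[[[0,0,0],2],[[0,0,0],2],[[0,0,0],1],[[0,0,0],0]]'
python3 -c "
from h import *
s=monitor.state(); print(s['ft_torque']); go(.4605,.0252,.076,81.4)"
python3 -m inch '[[[0,0,0],1.5],[[0,0,0],1.5],[[0,0,0],0],[[0,0,0],0]]'
python3 -c "
from h import *
s=monitor.state(); print(s['ft_torque']); go(.4605,.0252,.076,81.4)"
```

```text
time: 36.12
tool_pos: [0.4595, 0.0269, 0.0759]
orientation: [0.244, 3.129, 0.005]
force: [-2.2, 3.4, 10.3]
finger_gap: 0.0106
gripper_force: 61.7
[0.82565694 0.31445603 0.42938162]
shift mm [-1.2, -1.5, -0.1] heading 81.1 turn about tool z -0.3184677545942378 pos [0.4595, 0.0269, 0.0759]
time: 36.45
tool_pos: [0.4595, 0.0269, 0.0759]
orientation: [0.319, 3.123, 0.004]
force: [-0.7, 3.8, 10.9]
finger_gap: 0.0109
gripper_force: 73.1
[0.6647982  0.29053812 1.59526207]
shift mm [-1.3, -1.5, -0.1] heading 78.3 turn about tool z -3.081217492149136 pos [0.4595, 0.0269, 0.0759]
```

The turnbutton is at its stop, with torque rising to 1.6 N m. I'll relieve it, release, and go above the knob, winding back to heading 216° so there is room for the full clockwise turn.

```bash
python3 -m inch '[[[0,0,0],-2.5],[[0,0,0],0],[[0,0,0],0]]' && python3 -m inch '[[[0,0,0],0],[[0,0,0],0],[[0,0,0],0]]' 0.035 && python3 -m inch '[[[0,0,-0.02],0],[[0,0,-0.04],0],[[0,0,-0.04],0],[[0,0,-0.04],0],[[0,0,-0.04],0],[[0,0,0],0],[[0,0,0],0],[[0,0,0],0]]'
python3 - <<'E'
from h import *
w=snap('wrist','w11'); s=snap('side','s11'); c=snap('scene','sc11')
for n,im in(('w',w),('s',s),('c',c)):
    hsv=cv2.cvtColor(im['pixels'],cv2.COLOR_BGR2HSV); b=((hsv[...,1]>120)&(hsv[...,0]>12)&(hsv[...,0]<32)&(hsv[...,2]>60)).astype(np.uint8)
    k,l,st,ce=cv2.connectedComponentsWithStats(b); print(n,[(st[i].tolist(),ray(im,*ce[i],.08)[:2].round(3).tolist()) for i in range(1,k) if st[i,4]>15])
go(.551,.011,.16,36); print(monitor.state()['joints'].round(2))
E
```

```text
time: 36.7
tool_pos: [0.4595, 0.0269, 0.0759]
orientation: [0.255, 3.129, 0.005]
force: [-1.5, 3.7, 9.4]
finger_gap: 0.0108
gripper_force: 62.0
time: 36.95
tool_pos: [0.4582, 0.0254, 0.0743]
orientation: [-0.261, -3.131, 0.0]
force: [0.3, -0.4, 0.5]
finger_gap: 0.0347
gripper_force: 0.0
time: 37.62
tool_pos: [0.4582, 0.0254, 0.2538]
orientation: [-0.261, -3.13, 0.0]
force: [0.3, -0.6, -0.1]
finger_gap: 0.0347
gripper_force: 0.0
w [([275, 173, 19, 52, 731], [0.47, 0.023]), ([294, 176, 4, 17, 52], [0.459, 0.035]), ([242, 322, 85, 5, 235], [0.612, -0.0])]
s [([288, 129, 35, 21, 203], [0.512, -0.492]), ([257, 209, 14, 31, 71], [0.624, 0.037]), ([318, 217, 13, 4, 33], [0.46, 0.007]), ([309, 224, 17, 4, 33], [0.485, 0.042]), ([232, 373, 19, 18, 257], [0.636, 0.546])]
c [([23, 0, 13, 37, 227], [-1.486, 0.309]), ([343, 36, 26, 86, 447], [0.203, 0.966]), ([320, 55, 13, 47, 262], [0.029, 0.944]), ([50, 63, 9, 7, 38], [-0.918, 0.134]), ([360, 171, 6, 5, 22], [0.598, 0.455]), ([371, 187, 9, 8, 55], [0.688, 0.405]), ([243, 207, 12, 16, 94], [0.464, 0.026]), ([437, 223, 47, 100, 1250], [1.076, 0.249]), ([260, 237, 40, 23, 129], [0.64, -0.018]), ([134, 238, 65, 47, 418], [0.445, -0.283])]
shift mm [-95.4, 1.2, 92.1] heading 80.5 turn about tool z 44.48647454812861 pos [0.4571, 0.0256, 0.2524]
[-0.08  0.14 -0.18  1.25  0.    0.08]
```

```bash
python3 -m inch '[[[-0.0318,0.0004,0],0],[[-0.0318,0.0004,0],0],[[-0.0318,0.0004,0],0],[[0,0,0.02],-6.8],[[0,0,0.02],-6.8],[[0,0,0.02],-6.8],[[0,0,0],-6.8],[[0,0,0],-6.8],[[0,0,0],-6.8],[[0,0,0],-6.8]]' 0.05 && python3 -m inch '[[[0,0,0],-6.8],[[0,0,0],-6.8],[[0,0,0],-6.8],[[0,0,0],-6.8],[[0,0,0],-6.8],[[0,0,0],-6.8],[[0,0,0],-6.8],[[0,0,0],-6.8],[[0,0,0],-6.8],[[0,0,0],-6.8]]' && python3 -m inch '[[[0,0,0],-6.8],[[0,0,0],-6.8],[[0,0,0],-6.4],[[0,0,0],0],[[0,0,0],0],[[0,0,0],0],[[0,0,0],0]]'
python3 - <<'E'
from h import *
go(.551,.011,.094,36); print(monitor.state()['joints'].round(2))
E
```

```text
time: 38.6
tool_pos: [0.5513, 0.0111, 0.1922]
orientation: [1.033, -2.963, -0.003]
force: [0.9, 0.2, -0.4]
finger_gap: 0.0499
gripper_force: 0.0
time: 39.43
tool_pos: [0.5514, 0.011, 0.1925]
orientation: [2.515, -1.88, -0.005]
force: [0.1, -0.2, 0.2]
finger_gap: 0.0498
gripper_force: 0.0
time: 40.02
tool_pos: [0.5523, 0.011, 0.1938]
orientation: [2.799, -1.426, -0.001]
force: [0.6, 0.0, 0.2]
finger_gap: 0.0497
gripper_force: 0.0
shift mm [-0.7, 1.0, 99.8] heading -144.0 turn about tool z 0.003966734908658509 pos [0.5523, 0.011, 0.1938]
[-0.09  0.34 -0.06  1.16  0.   -2.29]
```

```bash
python3 -m inch '[[[0,0.0005,0.03],0],[[0,0,0.03],0],[[0,0,0.03],0],[[0,0,0.017],0],[[0,0,0],0],[[0,0,0],0],[[0,0,0],0]]' && python3 -m inch '[[[0,0,0],0],[[0,0,0],0],[[0,0,0],0],[[0,0,0],0],[[0,0,0],0],[[0,0,0],0]]' 0.0
python3 -c "
from h import *
s=monitor.state(); print(s['ft_torque']); go(.551,.011,.087,36)"
```

```text
time: 40.6
tool_pos: [0.5533, 0.0106, 0.0886]
orientation: [-2.799, 1.424, -0.003]
force: [1.2, 1.4, -0.1]
finger_gap: 0.0502
gripper_force: 0.0
time: 41.1
tool_pos: [0.5536, 0.0106, 0.0889]
orientation: [-2.799, 1.423, -0.005]
force: [-0.4, 1.1, 6.3]
finger_gap: 0.0125
gripper_force: 60.8
[0.00277541 0.00922811 0.00792497]
shift mm [-1.8, 1.9, 1.8] heading -143.9 turn about tool z 0.1006071268194546 pos [0.5536, 0.0106, 0.0889]
```

```bash
python3 -m inch '[[[0,0,0],6],[[0,0,0],6],[[0,0,0],6],[[0,0,0],6],[[0,0,0],6],[[0,0,0],6],[[0,0,0],6]]' | grep force
T="from h import *
s=monitor.state(); print(s['ft_torque'].round(3),s['force'].round(1)); go(.551,.011,.087,36)"
python3 -c "$T"
python3 -m inch '[[[0,0,0],6],[[0,0,0],6],[[0,0,0],6],[[0,0,0],6],[[0,0,0],6],[[0,0,0],6],[[0,0,0],6],[[0,0,0],0]]' | grep force
python3 -c "$T"
```

```text
force: [-4.6, -1.6, 10.7]
gripper_force: 61.5
[-0.248  1.125  0.089] [-4.6 -1.6 10.7]
shift mm [-0.7, 1.0, 1.8] heading 173.8 turn about tool z -42.19981106603231 pos [0.5519, 0.0102, 0.0888]
force: [-8.5, 0.6, 14.0]
gripper_force: 62.0
[ 0.155  1.744 -0.026] [-8.5  0.6 14. ]
shift mm [-0.6, -0.6, 1.7] heading 131.9 turn about tool z -84.09394512914932 pos [0.5502, 0.011, 0.0887]
```

```bash
cat > t.py <<'E'
from h import *
s=monitor.state(); M=R.from_rotvec(s['orientation']).as_matrix(); print('tz',s['ft_torque'][2].round(3),'F',s['force'].round(1),'h',np.degrees(np.arctan2(M[1,1],M[0,1])).round(1),'tau6',s['tau'][5].round(3),'gap',round(s['finger_gap'],4))
E
python3 -m inch '[[[0.001,0.001,-0.001],0],[[0,0,0],0]]' >/dev/null; python3 t.py
python3 -m inch '[[[0,0,0],3],[[0,0,0],3]]' >/dev/null; python3 t.py
python3 -m inch '[[[0,0,0],3],[[0,0,0],3]]' >/dev/null; python3 t.py
python3 -m inch '[[[0,0,0],3],[[0,0,0],3]]' >/dev/null; python3 t.py
python3 -m inch '[[[0,0,0],3],[[0,0,0],3]]' >/dev/null; python3 t.py
```

```text
tz -0.059 F [-4.5  0.7  7.7] h 132.1 tau6 -0.034 gap 0.0127
tz 0.07 F [-4.5  1.3  8.2] h 126.0 tau6 -0.441 gap 0.0128
tz 0.072 F [-6.4  2.1  8.5] h 120.0 tau6 -0.412 gap 0.0129
tz 0.126 F [-5.6  2.6  9. ] h 114.0 tau6 -0.411 gap 0.0124
tz 0.149 F [-6.8  2.5 10.1] h 108.0 tau6 -0.41 gap 0.0121
```

```bash
python3 -m inch '[[[0.001,0,-0.001],3],[[0,0,0],3]]' >/dev/null; python3 t.py
for i in 1; do
python3 -m inch '[[[0,0,0],2],[[0,0,0],2]]' >/dev/null; python3 t.py
python3 -m inch '[[[0,0,0],2],[[0,0,0],2]]' >/dev/null; python3 t.py
python3 -m inch '[[[0,0,0],2],[[0,0,0],2]]' >/dev/null; python3 t.py
python3 -m inch '[[[0,0,0],2],[[0,0,0],2]]' >/dev/null; python3 t.py
done
```

```text
tz 0.099 F [-1.5  5.3  1.2] h 102.0 tau6 -0.414 gap 0.0128
tz 0.118 F [-1.8  4.3  2. ] h 98.1 tau6 -0.228 gap 0.0126
tz 0.116 F [-1.4  5.4  0.7] h 94.1 tau6 -0.237 gap 0.0127
tz 0.094 F [-1.1  5.4  1.8] h 90.1 tau6 -0.236 gap 0.0123
tz 0.089 F [-0.9  6.1  1.7] h 86.1 tau6 -0.235 gap 0.0128
```

```bash
python3 -m inch '[[[0,0,0],2],[[0,0,0],2]]' >/dev/null; python3 t.py
python3 -m inch '[[[0,0,0],2],[[0,0,0],2]]' >/dev/null; python3 t.py
python3 -m inch '[[[0,0,0],2],[[0,0,0],2]]' >/dev/null; python3 t.py
python3 -m inch '[[[0,0,0],2],[[0,0,0],2]]' >/dev/null; python3 t.py
python3 -m inch '[[[0,0,0],2],[[0,0,0],2]]' >/dev/null; python3 t.py
```

```text
tz 0.102 F [-2.1  6.5  1.5] h 82.1 tau6 -0.234 gap 0.0126
tz 0.131 F [-1.7  7.3  1.1] h 78.1 tau6 -0.233 gap 0.0126
tz 0.2 F [-0.4  8.   1.1] h 74.1 tau6 -0.165 gap 0.0123
tz 0.196 F [-0.5  8.7  1.7] h 70.1 tau6 -0.104 gap 0.0125
tz 0.256 F [-1.5  9.2  0.9] h 66.1 tau6 -0.138 gap 0.0124
```

```bash
python3 -m inch '[[[0,0,0],2],[[0,0,0],2]]' >/dev/null; python3 t.py
python3 -m inch '[[[0,0,0],2],[[0,0,0],2]]' >/dev/null; python3 t.py
python3 -m inch '[[[0,0,0],2],[[0,0,0],2]]' >/dev/null; python3 t.py
python3 -m inch '[[[0,0,0],2],[[0,0,0],2]]' >/dev/null; python3 t.py
python3 -m inch '[[[0,0,0],2],[[0,0,0],0]]' >/dev/null; python3 t.py
```

```text
tz 0.105 F [-1.   9.8  0.5] h 62.1 tau6 -0.25 gap 0.013
tz -0.046 F [-0.1  9.6  0.1] h 58.1 tau6 -0.366 gap 0.0124
tz -0.037 F [-1.   9.8  0.9] h 54.1 tau6 -0.396 gap 0.0124
tz 0.034 F [ 0.1 10.  -0.1] h 50.1 tau6 -0.329 gap 0.012
tz -0.044 F [ 0.2 10.  -0.2] h 48.2 tau6 0.141 gap 0.0124
```

The torque rose to about 0.25 N m at the stop and then dropped through zero, so that was one click. I'll move to the next rest, let go and look.

```bash
python3 -m inch '[[[0,0,0],1.5],[[0,0,0],1.5],[[0,0,0],0]]' >/dev/null; python3 t.py
python3 -m inch '[[[0,0,0],0],[[0,0,0],0],[[0,0,0],0],[[0,0,0],0]]' 0.04 && python3 -m inch '[[[0,0,-0.02],0],[[0,0,-0.035],0],[[0,0,-0.035],0],[[0,0,-0.035],0],[[0,0,-0.035],0],[[0,0,-0.035],0],[[0,0,0],0],[[0,0,0],0]]' 
python3 - <<'E'
from h import *
go(.5,-.03,.28,90)
E
```

```text
tz 0.003 F [ 1.3 11.6 -0.4] h 45.2 tau6 0.17 gap 0.0125
time: 46.27
tool_pos: [0.55, 0.01, 0.0893]
orientation: [1.2, 2.903, -0.001]
force: [0.6, -0.4, -0.5]
finger_gap: 0.04
gripper_force: 0.0
time: 46.93
tool_pos: [0.5517, 0.0099, 0.287]
orientation: [1.198, 2.898, 0.002]
force: [0.4, -0.2, -0.7]
finger_gap: 0.0399
gripper_force: 0.0
shift mm [8.4, -64.8, 6.7] heading 45.1 turn about tool z -44.93098333142271 pos [0.5517, 0.0099, 0.287]
```

```bash
python3 -m inch '[[[-0.02,0,-0.01],0],[[-0.02,0,-0.01],0],[[-0.02,0,0],0],[[0,0,0],0],[[0,0,0],0],[[0,0,0],0]]' | head -2
python3 - <<'E'
from h import *
w=snap('wrist','w12'); s=snap('side','s12'); u,v=proj(w,(.551,.011,.08)).astype(int); print(u,v)
o=np.zeros((600,800,3),np.uint8); z=w['pixels'][max(0,v-45):v+45,max(0,u-50):u+50]; o[:z.shape[0]*4,:z.shape[1]*4]=cv2.resize(z,None,fx=4,fy=4,interpolation=cv2.INTER_CUBIC)
o[:300,400:]=cv2.resize(w['pixels'],(400,300)); o[300:,400:]=cv2.resize(s['pixels'][120:420,160:560],(400,300)); cv2.imwrite('pics/z6.png',o)
E
```

```text
time: 47.43
tool_pos: [0.5915, -0.0318, 0.3027]
287 117
```

View pics/z6.png

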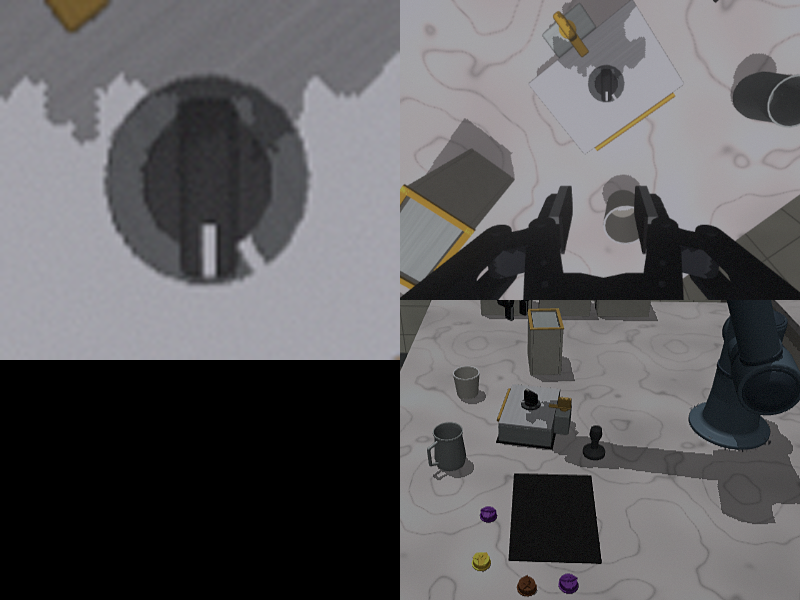

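The knob mark now leads the collar mark by about 31°, which is one click. The lid is shut with the button across it, the mat is empty, and the bystanders haven't moved. Handing in.

```bash
python3 -c "
from plant import ctrl; print(ctrl.close_job())"
```

```text
the job is handed in; nothing more can be done
None
```

The job is handed in: three sound pods are in the keeper and the one crushed pod is down the chute, the lid is shut with the turnbutton fully across, the seal was tightened to a single click, and the pitcher, cup and tamper look untouched.

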